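# Slide the tool crate home into its rack bay

### The arm

A 6-joint arm with a two-finger parallel gripper is mounted at the origin on the work surface. World frame = base frame: x ahead of the robot, y to its left, z up, the work surface at z = 0. Lengths are in m, angles in degrees, forces in N, time in s.
With the tool pointing down it reaches from about 0.4 to 0.825 m from the base axis. Payload 7 kg.
Tool frame: the origin (TCP) lies on the centre line of the jaws, within the pads' length; the fingertips stand 11 mm ahead of it and the grasp point (between the pads) lies 8 mm behind it; z points along the fingers, y is the direction in which the jaws open and shut (so a half turn about z gives the same grasp; the last joint's range is limited). The gripper opens to 88 mm and grips with 3 to 60 N. Pads are 19 mm wide; open, the fingers measure 130 mm over their backs; the gripper's body (78 mm by 193 mm) begins 47 mm behind the grasp point.
Start: joints at [-46.862, 20.546, 0.682, 0, -70.136, -16.507], TCP at [0.303, -0.603, 0.238] pointing down, gripper open.
Joint ranges: [-176.03, 176.03], [-82.01, 121.73], [-58.28, 71.71], [-173.87, 95.51], [-174.79, -0.11], [-173.66, 173.66]. Speed limits (degrees/s): [136.94, 136.94, 172.46, 180, 180, 180].

### API

Orientations are given as [roll, pitch, yaw] about the fixed x, y, z axes, in that order (R = Rz(yaw) Ry(pitch) Rx(roll)).
In Python, from plant import ctrl, cams, order gives the robot as it stands.
- The arm moves only by the tool jog_arm, never from a script. Its argument "motion" is a list of rows, each an object with "offset": the shift along the tool's x, y, z in mm, a list of three; "roll": the turn about the tool's z in rad; "hand": the finger opening in mm, from 0 to 87.6. A call has 1 to 20 rows; each row is the pose to reach, as a shift and turn from the pose commanded when the call began, along the tool's axes at that moment; what a row does not reach only later rows make up. A row lasts 1/12 s, in which the tool goes at most 41.7 mm and 7.16 degrees, less where a joint would pass 70% of its speed; a pose out of reach is approached as far as the arm can. A call with a gripper value outside its range is refused whole. The fingers move at their own pace and stop on an object; the grip force is fixed at half the most. Time passes only in rows, so rows that repeat a pose let the fingers close. It gives the time, the measured TCP pose, the force and the opening at its end, in the units of the state.
- ctrl.get_obs(): the state, without advancing time (a new reading comes with each control period).
- cams.snapshot(name): name is "scene" or "side" or "wrist"; returns a dict with "img" (420x560x3 uint8, red, green, blue), "K" (3x3 intrinsics, pixels), "D" ([k1, k2, p1, p2, k3] as OpenCV has them; the pictures are not rectified), "cam_to_world" (4x4, takes a point from camera to world coordinates); the wrist camera has in their place "T_tool_cam" (4x4, takes a point from camera to tool coordinates, whose origin is the TCP and whose axes are the flange's). Camera axes: x right, y down, z forward; pixel columns grow to the right and rows downward; lengths in m; the calibration is good to about 2 mm. A picture is of the moment at which its call begins: read the wrist's pose just before it. There is no depth.
- order.close_job(): hands the job in, once; it reports no verdict.
The state is a dict: "clock": time; "joint_pos": joint angles; "qvel": joint speeds; "tau": joint torques, N m; "tool_pos": TCP position; "orientation": TCP orientation; "force": force on the tool from outside, world axes, zero at the start; "moment": the same for the moment, N m; "opening": finger opening in m.
Only numpy, scipy, OpenCV 4.12 (cv2) and the standard library are available. Lean on these libraries where they do the work, as an engineer would, in place of code of your own. Each camera call takes 0.05 s, during which the arm holds its last target. There are 200 camera calls.

### The job

Push the tall, heavy plywood tool crate with the green band along the bench into the rack bay marked with green tape, fully home: square in the bay, with its back against the rack's back board. Push it with the fingers only, low down near its base so that it slides without rocking; do not lift it or touch its carrying handle, and leave everything else on the bench where it stands.

Things in the scene. Friction and masses are not known exactly. Their poses are not given: they have to be found in the camera images.
- crate: tall open plywood crate with a green band, 90 mm deep (its x), 140 wide (y), flat faces up to 128 mm, gable tops to 215 mm; starts in front of the rack, turned up to 0.3 rad. About 2 kg, bench friction about 0.6 (both vary by a fifth): slides at 7 to 17 N; tips if pushed from the front above about 60 mm. Origin: centre of underside; z up, x away from the robot into the rack at yaw 0
- crate_handle: the crate's carrying handle, a 22 mm wooden dowel along the crate's y, 116 mm long, between its gables, its centre 195 mm above the crate's underside; not to be touched
- rack: fixed grey board rack of three bays at its y = -176, 0, 176 mm, bare bench as floor. Dividers 12 mm thick, 100 high, round-edged, leave bays 164 mm wide, open above and to the robot; they run from x = -36 mm to the back board (front face x = 45 mm, 105 high). Origin on the bench: where a crate home in the middle bay has its origin; x points into the bays. A home crate stands out 9 mm
- bay_mark: green tape on the bench in the one empty bay, with a 40 mm wide tongue in front of its mouth and a green clip on the back board behind; only a flat mark. Origin on the bench, exactly where the crate's origin stands when home in this bay with its back against the back board; x points into the bay, axes as the rack's
- tote_b: a like crate with a blue band in another bay, 86 mm deep, 140 mm wide, 215 mm high, loose; origin centre of underside; to be left alone
- carton: closed cardboard carton in another bay, 84 x 145 x 185 mm high, loose; origin centre of underside; to be left alone
- spray: white spray bottle with red head, 72 mm across, 172 mm high, loose, left of the work; origin centre of underside; to be left alone
- cone_a: dark red thread cone, 90 mm across, 165 mm high, loose, left of the rack; origin centre of underside; to be left alone
- cone_b: dark grey thread cone, 90 mm across, 165 mm high, loose, right of the rack; origin centre of underside; to be left alone
- glue: amber glue jar with yellow cap, 68 mm across, 85 mm high, loose, right of the work; origin centre of underside; to be left alone
- tape: roll of brown packing tape lying flat, 104 mm across, 48 mm high, loose, right of the work; origin centre of underside; to be left alone
- hammer: hammer lying on the bench, loose, left of the work, about 260 mm long; origin under its middle, handle to its -x; to be left alone

How it is judged:
By the outcome, as a careful person would: the job done as asked, in the order asked, and still so for the second after the job is handed in, with the robot touching nothing.
It also fails if it takes over 72 s, if anything falls off the work surface, if the arm or the gripper's body presses on something with over 40 N, if the wrist force passes 120 N, or if a joint passes its speed limit or range.

## Working session

There is one attempt and no reset: what is moved stays moved. The work goes in short steps, Python scripts to look and compute and a tool call to move; the robot and the scene stay as the last step left them, time stands still between calls to the robot, and variables do not carry over. Pictures are saved under pics/ and viewed, about 8 in all and at most 12, crops included, and the job is handed in when it is done.

Besides the shell and the picture viewer there is one more tool, called after "Request:" as a command line: name --argument value ..., lists and objects as JSON in quotes. jog_arm: Moves the arm, as the interface text tells. Its arguments: {"type":"object","properties":{"motion":{"type":"array"}},"required":["motion"]}

```bash
mkdir -p pics; ls; cat > h.py <<'E'
import numpy as np, cv2
from plant import ctrl, cams, order
def snap(n,f):
    o=ctrl.get_obs(); s=cams.snapshot(n); cv2.imwrite('pics/'+f+'.png',s['img'][:,:,::-1]); np.savez('pics/'+f+'.npz',K=s['K'],D=s['D'],T=s.get('cam_to_world',s.get('T_tool_cam')),p=o['tool_pos'],r=o['orientation'],wrist='T_tool_cam' in s); return s
def load(f):
    from scipy.spatial.transform import Rotation as R
    d=np.load('pics/'+f+'.npz'); T=d['T']
    if d['wrist']:
        W=np.eye(4); W[:3,:3]=R.from_euler('xyz',d['r'],degrees=True).as_matrix(); W[:3,3]=d['p']; T=W@T
    return d['K'],d['D'],T
def pix2w(f,uv,z):
    K,D,T=load(f); q=cv2.undistortPoints(np.array(uv,float).reshape(-1,1,2),K,D)[:,0]
    d=np.c_[q,np.ones(len(q))]@T[:3,:3].T; c=T[:3,3]
    return c+d*((np.atleast_1d(z)-c[2])/d[:,2])[:,None]
def w2pix(f,P):
    K,D,T=load(f); I=np.linalg.inv(T); return cv2.projectPoints(np.array(P,float).reshape(-1,3),cv2.Rodrigues(I[:3,:3])[0],I[:3,3],K,D)[0][:,0]
E
python3 - <<'E'
from h import *
a=ctrl.get_obs(); print(a)
ims=[snap(n,n+'0')['img'] for n in('scene','side')]
for n in('scene','side'): print(load(n+'0')[2].round(3))
for n,i in zip(('scene','side'),ims): cv2.imwrite('pics/%s0b.png'%n,cv2.resize(i[:,:,::-1],(800,600),interpolation=cv2.INTER_CUBIC))
E
```

```text
pics
{'clock': 0.0, 'joint_pos': array([-4.68600781e+01,  2.05915952e+01,  6.32852101e-01, -2.15846866e-02,
       -7.01349730e+01, -1.65066988e+01]), 'qvel': array([-0.02870583, -0.0237384 , -0.03406004,  0.02784496, -0.00910696,
        0.05011919]), 'tau': array([ 1.22973674e-03, -5.82723927e+01,  2.93067133e+01,  6.99730128e+00,
        6.97033349e-03, -1.65691481e-04]), 'tool_pos': array([ 0.30235404, -0.60296006,  0.23660925]), 'orientation': array([ 1.79904381e+02, -7.17552165e-03, -1.53374122e+02]), 'force': array([ 0.62689054, -0.54927482, -0.24083571]), 'moment': array([ 0.02141505,  0.03450539, -0.03036219]), 'opening': 0.08746564811730413}
[[ 0.741  0.391 -0.547  1.507]
 [ 0.672 -0.446  0.591 -1.031]
 [-0.013 -0.805 -0.593  1.201]
 [ 0.     0.     0.     1.   ]]
[[-0.496  0.751 -0.436  1.219]
 [ 0.868  0.433 -0.242  0.411]
 [ 0.007 -0.499 -0.867  1.496]
 [ 0.     0.     0.     1.   ]]
```

View pics/scene0b.png

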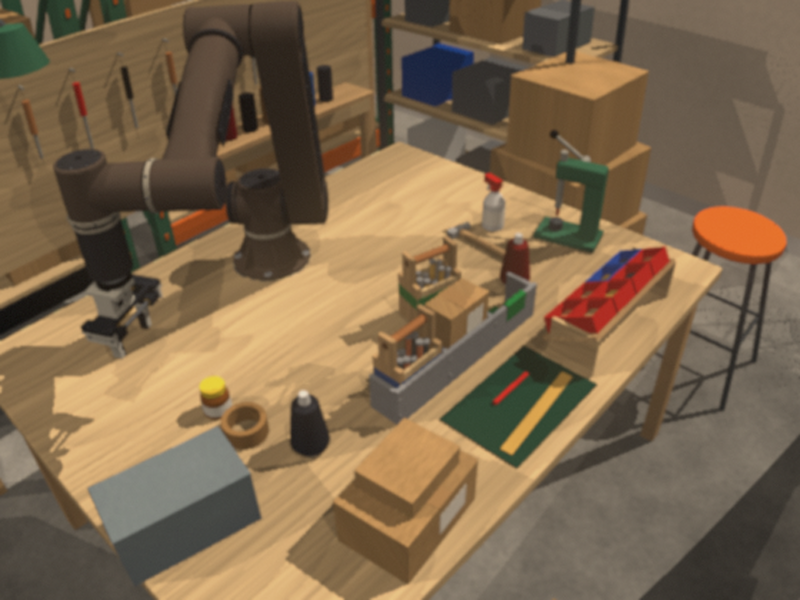

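View pics/side0b.png

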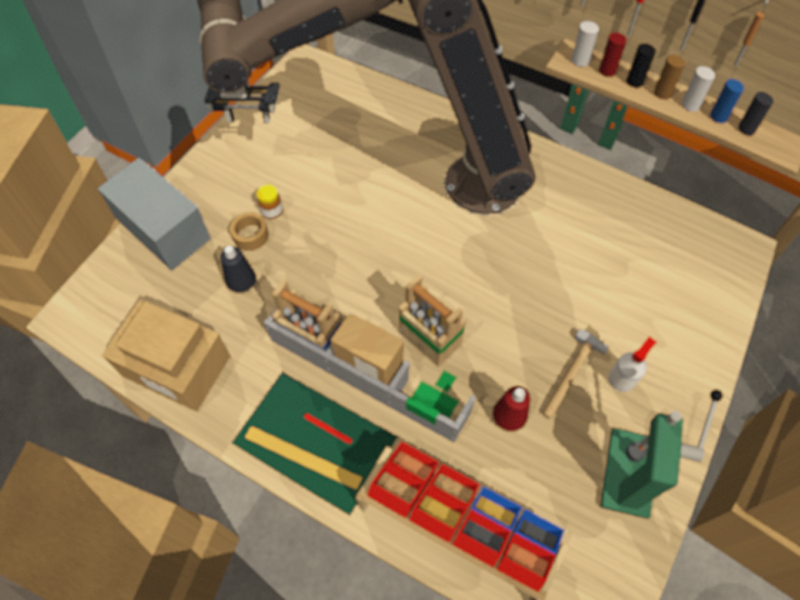

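The side view shows the crate at (432,318). The empty, taped bay is the left one at (435,400), with the carton and tote_b beside it. I'll enlarge both views.

```bash
python3 - <<'E'
from h import *
for n,x,y in(('side0',180,190),('scene0',250,160)):
    i=cv2.imread('pics/%s.png'%n)[y:y+145,x:x+160 if n=='side0' else x+140]
    cv2.imwrite('pics/%s_c.png'%n,cv2.resize(i,None,fx=4,fy=4,interpolation=cv2.INTER_CUBIC))
E
```

```text
(no output)
```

View pics/side0_c.png

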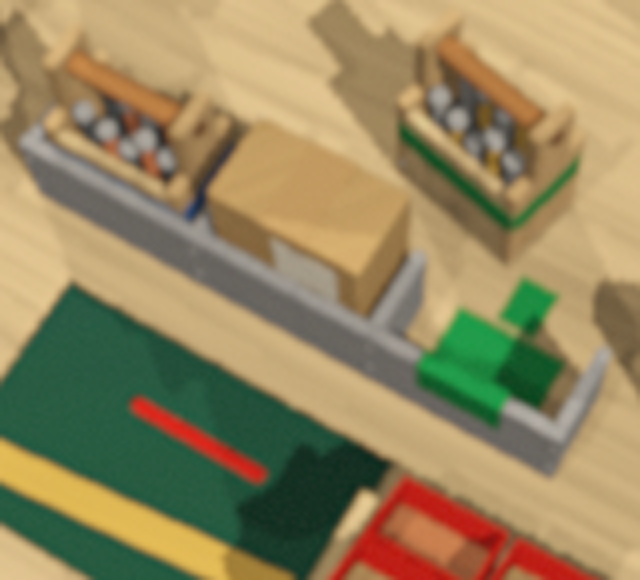

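View pics/scene0_c.png

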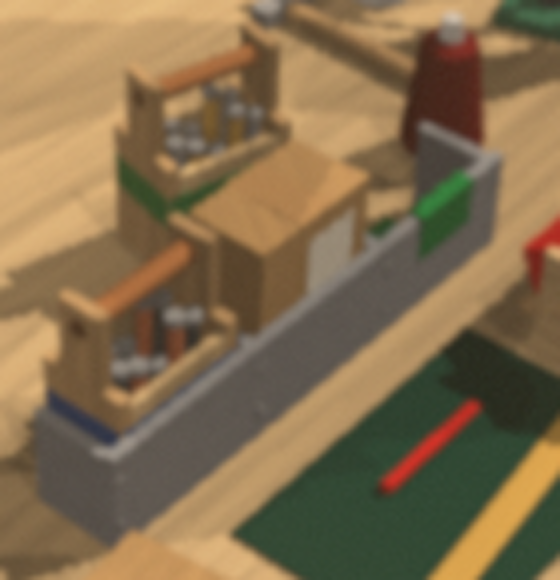

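The side crop shows crate corners and the handle ends at (447,48) and (535,118), and the rack's back corner at (552,440). The scene crop shows rack corners at (118,455) and (500,155), and handle ends at (165,85) and (250,55). I'll fit both poses to these points.

```bash
cat > fit.py <<'E'
from h import *
from scipy.optimize import least_squares
off={'side0':(180,190),'scene0':(250,160)}
def pose(p,P): c,s=np.cos(p[2]),np.sin(p[2]); P=np.array(P,float)/1000; return np.c_[p[0]+c*P[:,0]-s*P[:,1],p[1]+s*P[:,0]+c*P[:,1],P[:,2]]
def fit(obs,x0,thick=False):
    def r(p):
        o=[]
        for f,uv,P in obs:
            P=list(P)
            if P[0]=='t': P[0]=45+p[3]*1000
            o+=list((w2pix(f,pose(p,[P]))[0]-(np.array(uv)/4+off[f])))
        return np.array(o)
    s=least_squares(r,x0,loss='soft_l1'); print(s.x.round(4)); print(r(s.x).reshape(-1,2).round(1).tolist()); return s.x
E
python3 - <<'E'
from fit import *
S,C='side0','scene0'
rk=fit([(C,(118,455),('t',-270,105)),(C,(113,543),('t',-270,0)),(C,(38,405),(-36,-264,100)),(C,(500,155),('t',270,105)),(C,(490,242),('t',270,0)),(C,(425,122),(-36,264,100)),
(S,(554,440),('t',270,105)),(S,(550,475),('t',270,0)),(S,(605,350),(-36,264,100)),(S,(22,143),('t',-270,105)),(S,(420,255),(-36,88,100))],[.8,0,0,.012])
cr=fit([(S,(447,48),(0,-58,195)),(S,(535,118),(0,58,195)),(S,(508,262),(45,70,0)),(S,(398,155),(45,-70,0)),(S,(575,205),(-45,70,0)),(C,(165,85),(0,-58,195)),(C,(250,55),(0,58,195)),(C,(118,240),(-45,-70,0))],[.6,0,0])
bm=pose(rk,[[0,176,0]])[0]; print('bay',bm)
c,s=np.cos(rk[2]),np.sin(rk[2]); d=cr[:2]-bm[:2]; print('crate in bay frame',c*d[0]+s*d[1],-s*d[0]+c*d[1],cr[2]-rk[2])
for n,uv,z in(('spray',(630,375),.0),('glue',(270,212),0),('tape',(248,238),0),('cone_a',(512,420),0),('hammerhead',(592,342),0),('hammertail',(548,412),0)): print(n,pix2w(S,np.array(uv)*.7,z)[0].round(3))
E
```

```text
[ 0.7028  0.0282 -0.0077  0.0061]
[[-1.8, 0.4], [0.1, 1.1], [-0.1, 0.1], [0.3, -1.0], [0.1, -1.1], [-0.7, 0.2], [1.9, 0.3], [0.4, 1.1], [-0.2, 0.5], [-0.8, -0.5], [0.0, -0.2]]
[ 0.5381  0.1136 -0.2626]
[[-0.4, -1.8], [2.8, 2.1], [-0.3, 1.2], [-0.1, 3.6], [-0.4, -0.4], [-4.3, 0.9], [0.5, -1.3], [-1.1, -1.1]]
bay [0.70418083 0.20414999 0.        ]
crate in bay frame -0.16540938713522904 -0.09181610181430355 -0.25493155634453174
spray [0.376 0.613 0.   ]
glue [ 0.412 -0.492  0.   ]
tape [ 0.519 -0.492  0.   ]
cone_a [0.635 0.395 0.   ]
hammerhead [0.337 0.489 0.   ]
hammertail [0.573 0.465 0.   ]
```

Rack yaw is about -0.4°. The crate sits 165 mm in front of home, 92 mm to the right, and is turned -0.26 rad. The tool stays vertical, so gripper clearance matters here. I'll check the gripper's real shape next.

```bash
python3 - <<'E'
from h import *
from scipy.spatial.transform import Rotation as R
o=ctrl.get_obs(); M=R.from_euler('xyz',o['orientation'],degrees=True).as_matrix()
snap('wrist','w0'); print(load('w0')[2].round(3), np.load('pics/w0.npz')['T'].round(3))
out=[]
for n,x,y in(('scene0',45,95),('side0',130,0)):
    i=cv2.resize(cv2.imread('pics/%s.png'%n)[y:y+165,x:x+95],None,fx=3.5,fy=3.5,interpolation=cv2.INTER_CUBIC)
    for zs,col in((0.011,(0,0,255)),(-.055,(255,0,0))):
        hx,hy=(.0095,.065) if zs>0 else (.039,.0965)
        P=np.array([[a*hx,b*hy,zs] for a,b in((1,1),(1,-1),(-1,-1),(-1,1))])@M.T+o['tool_pos']
        q=((w2pix(n,P)-(x,y))*3.5).astype(int); cv2.polylines(i,[q],True,col,1)
    out.append(i)
w=cv2.imread('pics/w0.png'); 
cv2.imwrite('pics/grip.png',np.hstack(out)); 
E
```

```text
[[-0.448  0.855  0.261  0.232]
 [ 0.894  0.428  0.132 -0.639]
 [ 0.001  0.293 -0.956  0.383]
 [ 0.     0.     0.     1.   ]] [[-0.    -0.956 -0.293  0.079]
 [ 1.    -0.    -0.     0.   ]
 [ 0.    -0.293  0.956 -0.147]
 [ 0.     0.     0.     1.   ]]
```

View pics/grip.png

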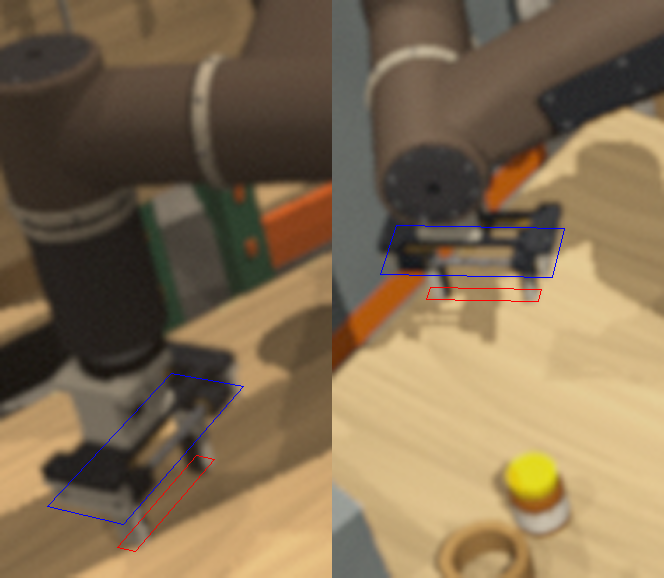

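View pics/w0.png

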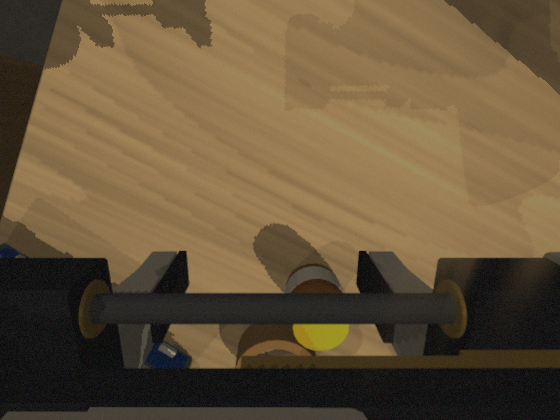

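The wrist view shows the end blocks and guide rods of the gripper body. They overhang the fingers by about 30 mm, only 66 mm above the tips. A vertical tool therefore can't push low without its body touching the crate. I'll move over the work and test whether reaching past the arm's limit leaves the tool leaning outward, which would bring the fingertips to the front.

Request:
jog_arm --motion '[{"offset":[0,0,-80],"roll":0,"hand":87},{"offset":[0,0,-160],"roll":0,"hand":87},{"offset":[-739,916,-160],"roll":-0.31,"hand":0},{"offset":[-739,916,-160],"roll":-0.31,"hand":0},{"offset":[-739,916,-160],"roll":-0.31,"hand":0},{"offset":[-739,916,-160],"roll":-0.31,"hand":0},{"offset":[-739,916,-160],"roll":-0.31,"hand":0},{"offset":[-739,916,-160],"roll":-0.31,"hand":0},{"offset":[-739,916,-160],"roll":-0.31,"hand":0},{"offset":[-739,916,-160],"roll":-0.31,"hand":0},{"offset":[-739,916,-160],"roll":-0.31,"hand":0},{"offset":[-739,916,-160],"roll":-0.31,"hand":0},{"offset":[-739,916,-160],"roll":-0.31,"hand":0},{"offset":[-739,916,-160],"roll":-0.31,"hand":0},{"offset":[-739,916,-160],"roll":-0.31,"hand":0},{"offset":[-739,916,-160],"roll":-0.31,"hand":0},{"offset":[-739,916,-160],"roll":-0.31,"hand":0},{"offset":[-739,916,-160],"roll":-0.31,"hand":0},{"offset":[-739,916,-160],"roll":-0.31,"hand":0},{"offset":[-739,916,-160],"roll":-0.31,"hand":0}]'

```text
clock: 1.82
tool_pos: [0.4611, 0.1301, 0.37]
orientation: [180.0, 0.0, -135.6]
force: [0.8, -1.1, 0.4]
opening: 0.0004
```

Request:
jog_arm --motion '[{"offset":[-300,238,0]},{"offset":[-300,238,0]},{"offset":[-300,238,0]},{"offset":[-300,238,0]},{"offset":[-300,238,0]},{"offset":[-300,238,0]},{"offset":[-300,238,0]},{"offset":[-300,238,0]},{"offset":[-300,238,0]},{"offset":[-700,238,0]},{"offset":[-700,238,0]},{"offset":[-700,238,0]},{"offset":[-700,238,0]},{"offset":[-700,238,0]},{"offset":[-700,238,0]},{"offset":[-700,238,0]},{"offset":[-700,238,0]},{"offset":[-700,238,0]},{"offset":[-700,238,0]},{"offset":[-700,238,0]}]'

```text
$.motion[0]: bad value
```

```bash
python3 -c "
from h import *
o=ctrl.get_obs(); print(o['joint_pos'].round(1),o['tool_pos'],o['orientation'])"
```

```text
[ 39.3  -1.9  -9.8  -0.  -82.1 -84.9] [0.46114293 0.13012845 0.37000521] [ 1.79996840e+02  4.23399847e-02 -1.35570527e+02]
```

Request:
jog_arm --motion '[{"offset":[-300,238,0],"roll":0,"hand":0},{"offset":[-300,238,0],"roll":0,"hand":0},{"offset":[-300,238,0],"roll":0,"hand":0},{"offset":[-300,238,0],"roll":0,"hand":0},{"offset":[-300,238,0],"roll":0,"hand":0},{"offset":[-300,238,0],"roll":0,"hand":0},{"offset":[-300,238,0],"roll":0,"hand":0},{"offset":[-300,238,0],"roll":0,"hand":0},{"offset":[-300,238,0],"roll":0,"hand":0},{"offset":[-700,238,0],"roll":0,"hand":0},{"offset":[-700,238,0],"roll":0,"hand":0},{"offset":[-700,238,0],"roll":0,"hand":0},{"offset":[-700,238,0],"roll":0,"hand":0},{"offset":[-700,238,0],"roll":0,"hand":0},{"offset":[-700,238,0],"roll":0,"hand":0},{"offset":[-700,238,0],"roll":0,"hand":0},{"offset":[-700,238,0],"roll":0,"hand":0},{"offset":[-700,238,0],"roll":0,"hand":0},{"offset":[-700,238,0],"roll":0,"hand":0},{"offset":[-700,238,0],"roll":0,"hand":0}]'

```text
clock: 3.48
tool_pos: [0.6888, 0.682, 0.3159]
orientation: [-179.8, 2.4, -135.6]
force: [-0.0, -0.3, 0.5]
opening: -0.0
```

```bash
python3 -c "
from h import *
o=ctrl.get_obs(); print(o['clock'],o['joint_pos'].round(1),o['tool_pos'],o['orientation'])"
```

```text
3.4833 [  56.4   54.8   71.7    0.7 -104.6 -101.8] [0.68884112 0.68199643 0.31588182] [-179.80761251    2.39796554 -135.60934794]
```

Reaching past the limit does lean the tool outward, by 2.4° so far. I'll go further to see how much it gives and whether it persists.

Request:
jog_arm --motion '[{"offset":[-500,0,-100],"roll":0,"hand":0},{"offset":[-500,0,-100],"roll":0,"hand":0},{"offset":[-500,0,-100],"roll":0,"hand":0},{"offset":[-500,0,-100],"roll":0,"hand":0},{"offset":[-500,0,-100],"roll":0,"hand":0},{"offset":[-500,0,-100],"roll":0,"hand":0},{"offset":[-500,0,-100],"roll":0,"hand":0},{"offset":[-500,0,-100],"roll":0,"hand":0},{"offset":[-500,0,-100],"roll":0,"hand":0},{"offset":[-500,0,-100],"roll":0,"hand":0}]'

```text
clock: 4.32
tool_pos: [0.7143, 0.7054, 0.2738]
orientation: [-179.4, 4.5, -135.5]
force: [-23.6, -12.1, 34.4]
opening: 0.0008
```

```bash
python3 -c "
from h import *
o=ctrl.get_obs(); print(o['clock'],o['joint_pos'].round(1),o['tool_pos'],o['orientation'])"
```

```text
4.3167 [  56.2   57.6   71.7    1.5  -99.9 -101.4] [0.71429213 0.70541264 0.27384668] [-179.41094157    4.50895593 -135.52757498]
```

Contact, probably with the green press. I'll back off up and inward.

Request:
jog_arm --motion '[{"offset":[30,0,-30],"roll":0,"hand":0},{"offset":[60,0,-60],"roll":0,"hand":0},{"offset":[90,0,-90],"roll":0,"hand":0},{"offset":[120,0,-120],"roll":0,"hand":0},{"offset":[150,0,-120],"roll":0,"hand":0}]'

```text
clock: 4.73
tool_pos: [0.6028, 0.5965, 0.382]
orientation: [-179.6, 5.1, -135.6]
force: [0.7, 0.1, 3.6]
opening: 0.0007
```

```bash
python3 -c "
from h import *
o=ctrl.get_obs(); print(o['clock'],o['joint_pos'].round(1),o['tool_pos'],o['orientation'],o['force'])
s=snap('side','side1')['img']; cv2.imwrite('pics/side1b.png',cv2.resize(s[:,:,::-1],(800,600)))
d=np.abs(s.astype(int)-cv2.imread('pics/side0.png')[:,:,::-1]).sum(2); print((d[180:330,150:350]>120).sum())"
```

```text
4.7333 [  58.5   33.4   38.5    1.7  -90.3 -104. ] [0.6028452  0.59651504 0.38199933] [-179.55343086    5.09234262 -135.59962364] [0.71145919 0.08286277 3.56527559]
1590
```

View pics/side1b.png

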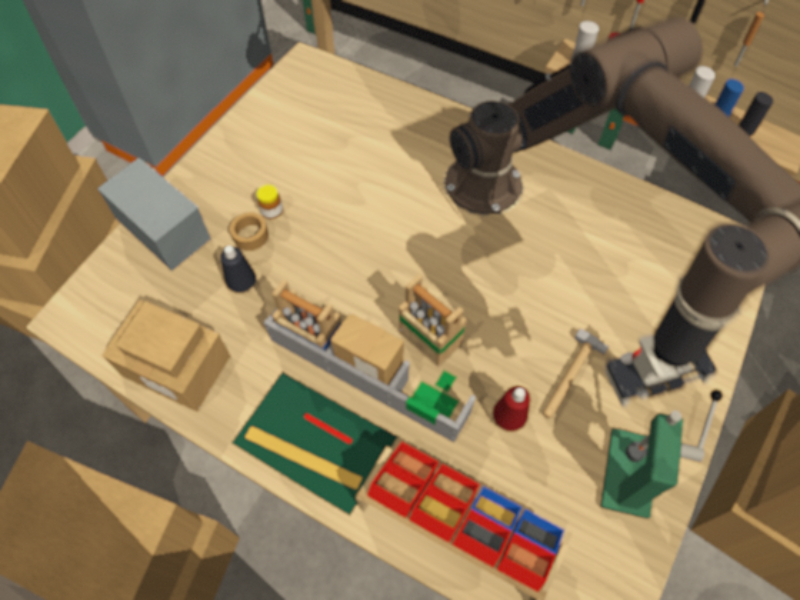

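The tilt persists between calls, the press stands as before, and nothing on the bench has shifted. I'll keep building up the lean, higher and clear of the press.

Request:
jog_arm --motion '[{"offset":[0,0,-80],"roll":0,"hand":0},{"offset":[-40,0,-120],"roll":0,"hand":0},{"offset":[-400,0,-120],"roll":0,"hand":0},{"offset":[-400,0,-120],"roll":0,"hand":0},{"offset":[-400,0,-120],"roll":0,"hand":0},{"offset":[-400,0,-120],"roll":0,"hand":0},{"offset":[-400,0,-120],"roll":0,"hand":0},{"offset":[-400,0,-120],"roll":0,"hand":0},{"offset":[-400,0,-120],"roll":0,"hand":0}]'

```text
clock: 5.53
tool_pos: [0.6736, 0.6668, 0.4072]
orientation: [-179.4, 6.8, -135.6]
force: [-0.1, -0.4, 1.4]
opening: 0.0006
```

Request:
jog_arm --motion '[{"offset":[-400,0,0],"roll":0,"hand":0},{"offset":[-400,0,0],"roll":0,"hand":0},{"offset":[-400,0,0],"roll":0,"hand":0}]'

```text
clock: 5.78
tool_pos: [0.6992, 0.6916, 0.3729]
orientation: [-179.2, 8.9, -135.5]
force: [0.2, -1.1, -0.2]
opening: 0.0003
```

Request:
jog_arm --motion '[{"offset":[-400,0,-400],"roll":0,"hand":0},{"offset":[-400,0,-400],"roll":0,"hand":0},{"offset":[-400,0,-400],"roll":0,"hand":0}]'

```text
clock: 6.03
tool_pos: [0.6895, 0.6826, 0.4197]
orientation: [-178.8, 11.0, -135.5]
force: [0.1, -0.4, 1.0]
opening: 0.0007
```

```bash
python3 -c "
from h import *
o=ctrl.get_obs(); print(o['clock'],o['joint_pos'].round(1),o['tool_pos'],o['orientation'],o['force'])"
```

```text
6.0333 [  57.5   49.3   71.7    3.7 -101.9 -102. ] [0.68951707 0.68262871 0.41969218] [-178.84392454   11.02680836 -135.52109602] [ 0.10384774 -0.39702572  1.04457336]
```

Each short call adds about 2°, so I'll repeat until it reaches about 30°.

Request:
jog_arm --motion '[{"offset":[-400,0,-400],"roll":0,"hand":0},{"offset":[-400,0,-400],"roll":0,"hand":0},{"offset":[-400,0,-400],"roll":0,"hand":0}]'

```text
clock: 6.28
tool_pos: [0.6787, 0.6741, 0.4641]
orientation: [-178.7, 13.3, -135.5]
force: [1.0, 0.1, 0.7]
opening: 0.0004
```

Request:
jog_arm --motion '[{"offset":[-400,0,-100],"roll":0,"hand":0},{"offset":[-400,0,-100],"roll":0,"hand":0},{"offset":[-400,0,-100],"roll":0,"hand":0},{"offset":[-400,0,-100],"roll":0,"hand":0},{"offset":[-400,0,-100],"roll":0,"hand":0},{"offset":[-400,0,-100],"roll":0,"hand":0}]'

```text
clock: 6.78
tool_pos: [0.6988, 0.6943, 0.4444]
orientation: [-178.4, 15.2, -135.4]
force: [-1.0, 0.5, 0.0]
opening: 0.0004
```

Request:
jog_arm --motion '[{"offset":[-400,0,-300],"roll":0,"hand":0},{"offset":[-400,0,-300],"roll":0,"hand":0}]'

```text
clock: 6.95
tool_pos: [0.6964, 0.6934, 0.4718]
orientation: [-178.1, 17.4, -135.3]
force: [-0.3, -0.3, 0.4]
opening: 0.0003
```

Request:
jog_arm --motion '[{"offset":[-400,0,-300],"roll":0,"hand":0}]'

```text
clock: 7.03
tool_pos: [0.696, 0.6935, 0.4903]
orientation: [-178.0, 19.1, -135.3]
force: [-0.4, -1.0, 1.0]
opening: 0.0002
```

Request:
jog_arm --motion '[{"offset":[-400,0,-300],"roll":0,"hand":0},{"offset":[-400,0,-300],"roll":0,"hand":0}]'

```text
clock: 7.2
tool_pos: [0.6911, 0.691, 0.5218]
orientation: [-177.8, 21.4, -135.2]
force: [-0.2, -0.0, 0.9]
opening: 0.0002
```

Request:
jog_arm --motion '[{"offset":[-400,0,-300],"roll":0,"hand":0},{"offset":[-400,0,-300],"roll":0,"hand":0},{"offset":[-400,0,-300],"roll":0,"hand":0}]'

```text
clock: 7.45
tool_pos: [0.6803, 0.6837, 0.5579]
orientation: [-177.5, 23.5, -135.1]
force: [0.0, 0.5, 0.2]
opening: 0.0006
```

Request:
jog_arm --motion '[{"offset":[-400,0,-250],"roll":0,"hand":0}]'

```text
clock: 7.53
tool_pos: [0.6808, 0.6852, 0.5709]
orientation: [-177.3, 25.0, -135.0]
force: [0.3, 0.0, -0.0]
opening: 0.0005
```

Request:
jog_arm --motion '[{"offset":[-400,0,-200],"roll":0,"hand":0}]'

```text
clock: 7.62
tool_pos: [0.6832, 0.6886, 0.5847]
orientation: [-177.1, 26.9, -134.9]
force: [0.0, -0.1, 0.6]
opening: 0.0002
```

Request:
jog_arm --motion '[{"offset":[-400,0,-200],"roll":0,"hand":0}]'

```text
clock: 7.7
tool_pos: [0.6849, 0.6915, 0.5972]
orientation: [-176.9, 28.6, -134.8]
force: [0.2, 0.2, -0.9]
opening: 0.0003
```

Request:
jog_arm --motion '[{"offset":[-400,0,-200],"roll":0,"hand":0}]'

```text
clock: 7.78
tool_pos: [0.6857, 0.6939, 0.6105]
orientation: [-176.6, 30.2, -134.7]
force: [-0.1, -0.4, -0.3]
opening: 0.0003
```

Request:
jog_arm --motion '[{"offset":[-400,0,-200],"roll":0,"hand":0}]'

```text
clock: 7.87
tool_pos: [0.686, 0.6956, 0.625]
orientation: [-176.4, 31.9, -134.6]
force: [0.1, 0.5, 0.2]
opening: 0.0005
```

Request:
jog_arm --motion '[{"offset":[-400,0,-200],"roll":0,"hand":0}]'

```text
clock: 7.95
tool_pos: [0.6857, 0.6968, 0.6404]
orientation: [-176.1, 33.6, -134.4]
force: [0.4, 1.1, -0.4]
opening: 0.0002
```

```bash
cat > kin.py <<'E'
import numpy as np
from scipy.spatial.transform import Rotation as R
from scipy.optimize import least_squares
from plant import ctrl
o=ctrl.get_obs()
D=[([-46.86,20.59,.633,-.02,-70.135,-16.507],[.30235,-.60296,.2366],[179.904,-.007,-153.374]),
([39.3,-1.9,-9.8,0,-82.1,-84.9],[.46114,.13013,.37],[179.997,.042,-135.57]),
([56.4,54.8,71.7,.7,-104.6,-101.8],[.68884,.682,.31588],[-179.808,2.398,-135.609]),
([58.5,33.4,38.5,1.7,-90.3,-104.],[.60285,.59652,.382],[-179.553,5.092,-135.6]),
([57.5,49.3,71.7,3.7,-101.9,-102.],[.68952,.68263,.41969],[-178.844,11.027,-135.521]),
(o['joint_pos'],o['tool_pos'],o['orientation'])]
def rot(ax,a): return R.from_euler(ax,a,degrees=True).as_matrix()
def fk(q,p):
    A=rot('z',q[0]+p[7]); B=A@rot('y',q[1]); C=B@rot('y',-q[2]); E=C@rot('x',p[8]*q[3]); F=E@rot('y',-q[4]); 
    # tool z along F x-dir rotated
    G=F@rot('x',p[9]*q[5]+p[10])
    x=A@[p[0],p[1],p[2]]+B@[0,0,p[3]]+C@[p[4],0,p[5]]+F@[p[6],0,0]
    return x,G@np.array([[0,0,1],[0,1,0],[-1,0,0.]]).T
def res(p):
    r=[]
    for q,t,e in D:
        x,M=fk(q,p); T=R.from_euler('xyz',e,degrees=True).as_matrix()
        r+=list((x-t)*1)+list(.3*(R.from_matrix(M.T@T)).as_rotvec())
    return r
def fitk():
    best=None
    for s4 in(1,-1):
        for s6 in(1,-1):
            for o6 in(0,90,180,270):
                s=least_squares(lambda p:res(list(p[:8])+[s4,s6,p[8]]),[0,-.19,.4,.4,.4,.05,.25,0,o6])
                if best is None or s.cost<best[0]: best=(s.cost,list(s.x[:8])+[s4,s6,s.x[8]])
    return best
E
python3 - <<'E'
from kin import *
print(o['clock'],np.array(o['joint_pos']).round(1),o['tool_pos'],o['orientation'],o['force'])
c,p=fitk(); print(c,np.round(p,3)); print((np.array(res(p)).reshape(-1,6)*1000).round(1)); np.save('kin.npy',p)
E
```

```text
7.95 [  61.2   39.4   71.6   12.4  -90.5 -103.2] [0.68569652 0.69680162 0.64041437] [-176.14679136   33.59536154 -134.4358529 ] [ 0.38873631  1.05457113 -0.39676149]
2.2636302113382216 [-8.70000e-01  1.56000e-01  3.86000e-01 -2.67000e-01  2.44000e-01
  3.69000e-01  1.65000e-01  1.75485e+02 -1.00000e+00  1.00000e+00
  3.07250e+02]
[[-4.400e+01  2.930e+01 -2.600e+00  9.387e+02  7.180e+01  2.000e-01]
 [ 9.550e+01  6.630e+01 -8.460e+01 -4.130e+02  8.469e+02  2.000e-01]
 [ 2.240e+01 -2.540e+01  1.746e+02 -1.447e+02  9.059e+02  1.600e+00]
 [-1.400e+01 -4.380e+01  5.200e+00 -1.064e+02  8.827e+02 -8.000e-01]
 [ 3.400e+00 -5.700e+00  6.360e+01 -1.280e+02  8.166e+02  1.800e+00]
 [-6.610e+01  2.710e+01 -1.563e+02 -8.330e+01  5.830e+02 -2.500e+00]]
```

```bash
sed -i 's/\[-1,0,0.\]\]).T/[-1,0,0.]])/' kin.py
python3 - <<'E'
from kin import *
c,p=fitk(); print(c,np.round(p,3)); print((np.array(res(p)).reshape(-1,6)*1000).round(1)); np.save('kin.npy',p)
lo=np.array([-176.03,-82.01,-58.28,-173.87,-174.79,-173.66]);hi=np.array([176.03,121.73,71.71,95.51,-.11,173.66])
M=R.from_euler('xyz',o['orientation'],degrees=True)
q0=np.array([40,-10,-20,12,-80,-90.])
for roll in(0,45,-45):
  for P in([.42,.10,.03],[.45,.0,.03],[.53,-.02,.03],[.43,.2,.03],[.66,.2,.03],[.5,.1,.2]):
    T=(M*R.from_euler('z',roll,degrees=True)).as_matrix()
    f=lambda q:np.r_[fk(q,p)[0]-P,.3*R.from_matrix(fk(q,p)[1].T@T).as_rotvec()]
    s=least_squares(f,q0,bounds=(lo,hi),x_scale=30); print(roll,P,'err',np.round(np.linalg.norm(f(s.x))*1000,1),s.x.round(0))
E
```

```text
0.00021223167348307205 [-4.9000e-02 -1.9100e-01  1.5900e-01  6.2000e-01  5.0500e-01  1.8000e-02
  3.5500e-01 -5.7000e-02 -1.0000e+00 -1.0000e+00 -9.0043e+01]
[[  2.1  -1.7  -7.8  -0.   -0.   -0.1]
 [ -4.6  -3.6   2.   -0.   -0.2  -0.2]
 [ -0.1   0.6  10.1   0.   -0.    0. ]
 [ -0.3  -0.    3.9  -0.2  -0.1   0.1]
 [ -1.   -0.4   4.6  -0.2  -0.1   0.1]
 [  3.3   2.3 -12.7  -0.2  -0.   -0. ]]
0 [0.42, 0.1, 0.03] err 29.3 [  33.    3.  -58. -103.   -5.   24.]
0 [0.45, 0.0, 0.03] err 0.0 [  14.    7.  -58. -114.  -15.   51.]
0 [0.53, -0.02, 0.03] err 0.0 [  8.  14. -48. -95. -17.  37.]
0 [0.43, 0.2, 0.03] err 26.3 [  54.    2.  -58.   76.   -7. -174.]
0 [0.66, 0.2, 0.03] err 0.0 [ 31.  22. -35. -88.  -4.  10.]
0 [0.5, 0.1, 0.2] err 0.0 [ 30.  -8. -43. -14. -22. -64.]
45 [0.42, 0.1, 0.03] err 29.3 [  33.    3.  -58. -103.   -5.  -21.]
45 [0.45, 0.0, 0.03] err 0.0 [  14.    7.  -58. -114.  -15.    6.]
45 [0.53, -0.02, 0.03] err 0.0 [  8.  14. -48. -95. -17.  -8.]
45 [0.43, 0.2, 0.03] err 34.7 [  48.    4.  -56.   37.   -0. -174.]
45 [0.66, 0.2, 0.03] err 0.0 [ 31.  22. -35. -88.  -4. -35.]
45 [0.5, 0.1, 0.2] err 0.0 [  30.   -8.  -43.  -14.  -22. -109.]
-45 [0.42, 0.1, 0.03] err 29.3 [  33.    3.  -58. -103.   -5.   69.]
-45 [0.45, 0.0, 0.03] err 0.0 [  14.    7.  -58. -114.  -15.   96.]
-45 [0.53, -0.02, 0.03] err 0.0 [  8.  14. -48. -95. -17.  82.]
-45 [0.43, 0.2, 0.03] err 19.7 [  55.    3.  -58.   96.   -8. -149.]
-45 [0.66, 0.2, 0.03] err 0.0 [ 31.  22. -35. -88.  -4.  55.]
-45 [0.5, 0.1, 0.2] err 0.0 [ 30.  -8. -43. -14. -22. -19.]
```

I have a good kinematic model. The tilt is now 33.6° toward azimuth 45°, enough lean both to push the crate's side leftward and to push its front inward. Before descending I'll overlay the fitted poses to check them.

```bash
cat > ov.py <<'E'
from fit import *
def segs():
    b=[(x,y,z) for x in(-45,45) for y in(-70,70) for z in(0,128)]
    S=[(p,q) for i,p in enumerate(b) for q in b[i+1:] if sum(u!=v for u,v in zip(p,q))==1]
    return S+[((0,-58,195),(0,58,195))]
def rsegs():
    S=[]
    for y in(-264,-88,88,264):
        S+=[((-36,y,100),(45,y,100)),((-36,y,0),(45,y,0)),((-36,y,0),(-36,y,100))]
    return S+[((45,-270,105),(45,270,105)),((45,-270,0),(45,270,0)),((0,156,0),(-70,156,0)),((0,196,0),(-70,196,0))]
def draw(f,org,wh,k,cr,rk,src=None):
    i=cv2.imread('pics/%s.png'%(src or f)); i=cv2.resize(i[org[1]:org[1]+wh[1],org[0]:org[0]+wh[0]],None,fx=k,fy=k,interpolation=cv2.INTER_CUBIC)
    for p,S,c in((cr,segs(),(255,0,255)),(rk,rsegs(),(255,255,0))):
        for a,b in S:
            q=((w2pix(f,pose(p,[a,b]))-org+.5)*k).astype(int); cv2.line(i,tuple(map(int,q[0])),tuple(map(int,q[1])),c,1)
    return i
E
python3 - <<'E'
from ov import *
cr=[.5381,.1136,-.2626]; rk=[.7028,.0282,-.0077]
cv2.imwrite('pics/ov0.png',np.hstack([draw('side0',(180,190),(160,145),2.7*1.0,cr,rk),draw('scene0',(250,160),(130,145),2.7,cr,rk)]))
E
```

```text
(no output)
```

View pics/ov0.png

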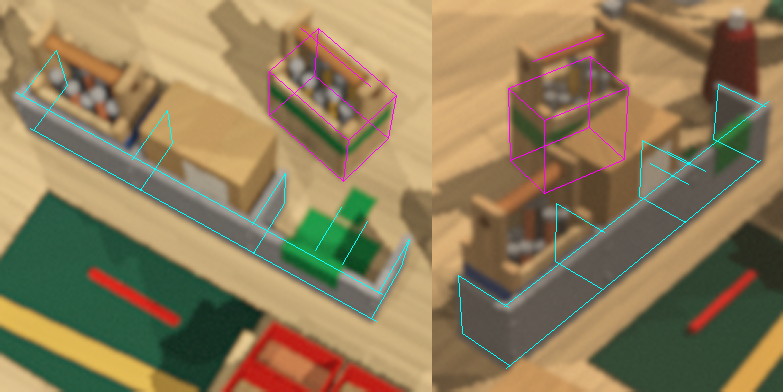

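The rack lines match, and the crate box is within about 5 mm in both views. Now I'll plan the side push, with contact low on the right face slightly ahead of centre so the crate turns square as it slides left.

```bash
cat > pl.py <<'E'
from kin import *
p=list(np.load('kin.npy')); p[8:10]=[int(p[8]),int(p[9])]
lo=np.array([-176.03,-82.01,-58.28,-173.87,-174.79,-173.66])+.3;hi=np.array([176.03,121.73,71.71,95.51,-.11,173.66])-.3
M0=R.from_euler('xyz',o['orientation'],degrees=True).as_matrix(); P0=np.array(o['tool_pos'])
q0=np.array(o['joint_pos'])
corr=P0-fk(q0,p)[0]
def ik(P,M,q=q0):
    f=lambda q:np.r_[fk(q,p)[0]-P,.3*R.from_matrix(fk(q,p)[1].T@M).as_rotvec()]
    s=least_squares(f,np.clip(q,lo,hi),bounds=(lo,hi),x_scale=30); return s.x,np.linalg.norm(f(s.x))*1000
def rollfor(az):   # roll making tool y perpendicular to push azimuth, -x side leading
    n=np.array([np.cos(az),np.sin(az),0]); best=None
    for r in np.arange(-np.pi,np.pi,.005):
        M=M0@R.from_euler('z',r).as_matrix()
        if -M[:,0]@n>0 and (best is None or abs(M[:,1]@n)<best[0]): best=(abs(M[:,1]@n),r,M)
    return best[1],best[2],n
def box(hx,hy,z): return np.array([[a*hx,b*hy,z] for a in(-1,1) for b in(-1,1)])
def report(M,n):
    t=box(.0095,.021,.011)@M.T; b=box(.039,.0965,-.055)@M.T
    lead=(t@n).max(); print('tip lead',lead.round(4),'body lead',(b@n).max().round(4),'tip lowest',t[:,2].min().round(4),'body lowest',b[:,2].min().round(4)); 
    i=(t@n)>lead-.001; print('lead pts rel',t[i].round(4).tolist()); return lead
def off(P): return ((np.array(P)-P0)@M0*1000).round()
E
python3 - <<'E'
from pl import *
cr=[.541,.116,-.2626]
for az in(75,85): 
    r,M,n=rollfor(np.radians(az)); print(az,'roll',r); L=report(M,n)
r,M,n=rollfor(np.radians(78)); L=report(M,n)
c,s=np.cos(cr[2]),np.sin(cr[2]); loc=lambda x,y:np.array([cr[0]+c*x-s*y,cr[1]+s*x+c*y])
t=np.array([-.0095,0,.011])@M.T
C=loc(.008,-.070); P=np.r_[C-t[:2]-n[:2]*.03,.03]; print('contact',C,'TCP start',P, 'roll',r)
q=q0
for A in([.55,.45,.55],[.5,.2,.45],[P[0]-.02,P[1]-.04,.32],[P[0],P[1],.12],P,P+[.03,.12,0]):
    q,e=ik(A-corr*0,M,q); print(np.round(A,3),off(A),q.round(0),e.round(1))
E
```

```text
75 roll -0.6265926535898467
tip lead 0.0135 body lead 0.0104 tip lowest -0.0209 body lowest -0.0062
lead pts rel [[0.0243, 0.0074, 0.0026], [-0.0134, 0.0174, -0.013]]
85 roll -0.801592653589843
tip lead 0.013 body lead 0.015 tip lowest -0.0216 body lowest -0.0099
lead pts rel [[0.0228, 0.0111, 0.0033], [-0.0149, 0.0143, -0.015]]
tip lead 0.0133 body lead 0.0117 tip lowest -0.0211 body lowest -0.0074
lead pts rel [[0.0239, 0.0085, 0.0028], [-0.0139, 0.0166, -0.0136]]
contact [0.53055429 0.04632298] TCP start [0.51930067 0.00444129 0.03      ] roll -0.6765926535898457
[0.55 0.45 0.55] [276. -81. -69.] [ 61.   2.   8.  14. -64. -71.] 0.0
[0.5  0.2  0.45] [ 509. -222.  -95.] [ 45. -15. -18.   5. -53. -54.] 0.0
[ 0.499 -0.036  0.32 ] [ 722. -385.  -69.] [  5. -10. -30. -26. -44.   2.] 0.0
[0.519 0.004 0.12 ] [ 797. -359.  120.] [ 12.   3. -45. -53. -18.  29.] 0.0
[0.519 0.004 0.03 ] [ 847. -354.  195.] [  12.   12.  -50. -102.  -15.   80.] 0.0
[0.549 0.124 0.03 ] [ 758. -287.  249.] [  29.   13.  -49. -135.   -8.   98.] 0.0
```

Request:
jog_arm --motion '[{"offset":[509,-222,-95],"roll":0,"hand":0},{"offset":[509,-222,-95],"roll":0,"hand":0},{"offset":[509,-222,-95],"roll":0,"hand":0},{"offset":[509,-222,-95],"roll":0,"hand":0},{"offset":[509,-222,-95],"roll":0,"hand":0},{"offset":[509,-222,-95],"roll":0,"hand":0},{"offset":[509,-222,-95],"roll":0,"hand":0},{"offset":[509,-222,-95],"roll":0,"hand":0},{"offset":[509,-222,-95],"roll":0,"hand":0},{"offset":[509,-222,-95],"roll":0,"hand":0},{"offset":[509,-222,-95],"roll":0,"hand":0},{"offset":[509,-222,-95],"roll":0,"hand":0},{"offset":[804,-361,-103],"roll":0,"hand":0},{"offset":[804,-361,-103],"roll":0,"hand":0},{"offset":[804,-361,-103],"roll":0,"hand":0},{"offset":[804,-361,-103],"roll":0,"hand":0},{"offset":[804,-361,-103],"roll":0,"hand":0},{"offset":[804,-361,-103],"roll":0,"hand":0},{"offset":[804,-361,-103],"roll":0,"hand":0},{"offset":[804,-361,-103],"roll":0,"hand":0}]'

```text
clock: 9.62
tool_pos: [0.4449, 0.0066, 0.3462]
orientation: [-176.0, 33.7, -134.2]
force: [1.4, -0.8, 0.4]
opening: 0.0007
```

```bash
python3 - <<'E'
from pl import *
print(o['clock'],q0.round(1),P0,o['orientation'],(P0-fk(q0,p)[0]).round(3))
for A in([.42,-.08,.2],[.42,-.08,.10],[.42,-.08,.07],[.38,-.08,.07]): print(A,off(A),ik(np.array(A),M0))
E
```

```text
9.6167 [ 13.3 -19.8 -26.9 -17.4 -52.9 -51.9] [0.4449396  0.00660321 0.34615801] [-175.95797252   33.70203697 -134.22905002] [ 0.008  0.013 -0.057]
[0.42, -0.08, 0.2] [147. -37.  80.] (array([ -2.60791499,  -9.3467174 , -44.47803958, -40.0506052 ,
       -34.81447604, -13.42162812]), np.float64(4.272300294876956e-09))
[0.42, -0.08, 0.1] [203. -31. 163.] (array([ -2.60791512,  -0.52420737, -52.02067279, -62.89939446,
       -24.37302142,  12.63954642]), np.float64(9.401942679608241e-07))
[0.42, -0.08, 0.07] [219. -29. 188.] (array([ -2.60791499,   2.95243633, -53.93808797, -74.549751  ,
       -22.40435832,  25.32286413]), np.float64(4.360121296595851e-08))
[0.38, -0.08, 0.07] [243.  -2. 171.] (array([ -3.06137421,  -0.49858471, -57.54661459, -74.69439257,
       -22.60091919,  25.89092718]), np.float64(6.973976457852773e-06))
```

Request:
jog_arm --motion '[{"offset":[215,-17,154],"roll":0,"hand":0},{"offset":[215,-17,154],"roll":0,"hand":0},{"offset":[215,-17,154],"roll":0,"hand":0},{"offset":[215,-17,154],"roll":0,"hand":0},{"offset":[215,-17,154],"roll":0,"hand":0},{"offset":[215,-17,154],"roll":0,"hand":0},{"offset":[215,-17,154],"roll":0,"hand":0},{"offset":[215,-17,154],"roll":0,"hand":0},{"offset":[215,-17,154],"roll":0,"hand":0}]'

```text
clock: 10.37
tool_pos: [0.3988, -0.0806, 0.0991]
orientation: [-176.3, 33.4, -134.6]
force: [0.8, -0.5, 1.0]
opening: 0.0005
```

Request:
jog_arm --motion '[{"offset":[233,278,-175],"roll":0,"hand":0},{"offset":[233,278,-175],"roll":0,"hand":0}]'

```text
clock: 10.53
tool_pos: [0.3166, -0.0793, 0.1011]
orientation: [-176.0, 33.5, -134.2]
force: [-2.0, -0.7, 1.6]
opening: 0.0003
```

Request:
jog_arm --motion '[{"offset":[233,278,-175],"roll":0,"hand":0}]'

```text
clock: 10.62
tool_pos: [0.2735, -0.0787, 0.1013]
orientation: [-176.0, 33.5, -134.2]
force: [-0.7, -0.9, 1.0]
opening: 0.0001
```

Request:
jog_arm --motion '[{"offset":[233,278,-175],"roll":0,"hand":0}]'

```text
clock: 10.7
tool_pos: [0.2314, -0.0785, 0.1015]
orientation: [-175.9, 33.4, -134.1]
force: [-0.4, -2.0, 1.7]
opening: 0.0002
```

```bash
python3 - <<'E'
from pl import *
print(o['clock'],q0.round(1),P0,o['orientation'],M0[:,2],(P0-fk(q0,p)[0]).round(3))
E
```

```text
10.7 [-30.4 -12.6 -48.7 -43.  -49.3  12.6] [ 0.23140588 -0.07848556  0.10151775] [-175.86126801   33.44573889 -134.0844833 ] [ 0.43428512  0.34465344 -0.8322322 ] [-0.028  0.083 -0.084]
```

```bash
python3 - <<'E'
s=open('kin.py').read()
s=s.replace("(o['joint_pos'],o['tool_pos'],o['orientation'])]","""([61.2,39.4,71.6,12.4,-90.5,-103.2],[.6857,.6968,.64041],[-176.147,33.595,-134.436]),
([13.3,-19.8,-26.9,-17.4,-52.9,-51.9],[.44494,.0066,.34616],[-175.958,33.702,-134.229]),
([-30.4,-12.6,-48.7,-43.,-49.3,12.6],[.23141,-.07849,.10152],[-175.861,33.446,-134.084])]""")
s=s.replace("B@[0,0,p[3]]","B@[p[11],0,p[3]]").replace("C@[p[4],0,p[5]]","C@[p[4],p[12],p[5]]").replace("F@[p[6],0,0]","F@[p[6],0,p[13]]+E@[0,p[14],0]")
s=s.replace("+[s4,s6,p[8]])","+[s4,s6]+list(p[8:]))").replace("0,o6])","0,o6,0,0,0,0])").replace("[s4,s6,s.x[8]]","[s4,s6]+list(s.x[8:])")
open('kin.py','w').write(s)
E
python3 - <<'E'
from kin import *
c,p=fitk(); print(c,np.round(p,3)); print((np.array(res(p)).reshape(-1,6)*1000).round(1)); np.save('kin.npy',p)
E
```

```text
1.2685818234112528e-06 [-1.00000e-03 -2.11743e+02  2.00000e-01  6.01000e-01  4.65000e-01
 -1.00000e-03  3.66000e-01  4.00000e-03 -1.00000e+00 -1.00000e+00
  2.70014e+02  1.00000e-03  2.11743e+02 -1.00000e-03 -1.92000e-01]
[[-0.   0.1 -0.2 -0.  -0.  -0.1]
 [ 0.6  0.  -0.2 -0.  -0.2 -0.2]
 [-0.3  0.2  0.2  0.  -0.   0.1]
 [ 0.  -0.3  0.4 -0.2 -0.1  0.2]
 [-0.1  0.6 -0.5 -0.1 -0.1  0.2]
 [ 0.3 -0.6  0.1 -0.4 -0.  -0.2]
 [-0.2  0.3 -0.   0.3  0.1  0. ]
 [-0.1  0.   0.2  0.   0.  -0. ]]
```

The kinematics now fit to under 1 mm. I'll check which tilts suit each push.

```bash
cat > chk.py <<'E'
from pl import *
import pl
def tiltM(az,t,push):
    az,t,push=np.radians([az,t,push]); z=np.array([np.sin(t)*np.cos(az),np.sin(t)*np.sin(az),-np.cos(t)]); n=np.array([np.cos(push),np.sin(push),0])
    y=np.cross(n,z); y/=-np.linalg.norm(y); x=np.cross(y,z)
    if x@n>0: x,y=-x,-y
    return np.c_[x,y,z],n
def best(P,M):
    r=[]
    for s in([20,0,-40,-20,-40,-60],[20,0,-40,-100,-40,30],[20,0,-40,60,-40,-120],[30,0,-40,0,-60,-90],q0):
        q,e=ik(np.array(P),M,np.array(s,float)); r.append((round(e,1),q.round(0).astype(int).tolist()))
    return sorted(r)[0]
E
python3 - <<'E'
from chk import *
print('now',np.degrees(np.arctan2(M0[1,2],M0[0,2])),np.degrees(np.arccos(-M0[2,2])))
for az,t,push,Ps in((38.4,33.5,78,([.52,0,.03],[.55,.12,.03])),(80,28,80,([.52,0,.03],[.55,.12,.03])),(60,30,80,([.52,0,.03],[.55,.12,.03])),(0,28,0,([.42,.2,.03],[.5,.2,.03],[.64,.2,.03])),(20,29,0,([.42,.2,.03],[.5,.2,.03],[.64,.2,.03])),(38.4,33.5,0,([.42,.2,.03],[.5,.2,.03],[.64,.2,.03]))):
    M,n=tiltM(az,t,push); print(az,t,push); report(M,n)
    for P in Ps: print('  ',P,best(P,M))
E
```

```text
now 38.43590206952247 33.67127349308222
38.4 33.5 78
tip lead 0.0133 body lead 0.0119 tip lowest -0.0211 body lowest -0.0069
lead pts rel [[0.0239, 0.0085, 0.0027], [-0.0139, 0.0165, -0.0136]]
   [0.52, 0, 0.03] (np.float64(0.0), [-2, 15, -31, -53, -26, 40])
   [0.55, 0.12, 0.03] (np.float64(0.0), [18, 16, -32, -48, -15, 19])
80 28 80
tip lead 0.0136 body lead 0.0086 tip lowest -0.0142 body lowest 0.0303
lead pts rel [[0.023, 0.0097, -0.0053], [-0.0183, 0.017, -0.0053]]
   [0.52, 0, 0.03] (np.float64(0.0), [-2, 23, -20, -37, -50, 17])
   [0.55, 0.12, 0.03] (np.float64(0.0), [11, 23, -19, -39, -44, 6])
60 30 80
tip lead 0.0136 body lead 0.0086 tip lowest -0.018 body lowest 0.011
lead pts rel [[0.0236, 0.0096, -0.0011], [-0.0169, 0.0167, -0.0092]]
   [0.52, 0, 0.03] (np.float64(0.0), [-3, 19, -25, -44, -40, 29])
   [0.55, 0.12, 0.03] (np.float64(0.0), [13, 19, -25, -44, -32, 15])
0 28 0
tip lead 0.0136 body lead 0.0086 tip lowest -0.0142 body lowest 0.0303
lead pts rel [[0.0136, -0.021, -0.0053], [0.0136, 0.021, -0.0053]]
   [0.42, 0.2, 0.03] (np.float64(5.6), [2, 9, -54, -163, 0, 71])
   [0.5, 0.2, 0.03] (np.float64(3.2), [1, 14, -48, -170, 0, 79])
   [0.64, 0.2, 0.03] (np.float64(15.3), [1, 23, -36, -174, 0, 83])
20 29 0
tip lead 0.0135 body lead 0.0097 tip lowest -0.0178 body lowest 0.0127
lead pts rel [[0.0135, -0.0196, -0.0093], [0.0135, 0.0217, -0.0015]]
   [0.42, 0.2, 0.03] (np.float64(35.5), [4, 11, -51, -145, -6, 46])
   [0.5, 0.2, 0.03] (np.float64(42.8), [2, 16, -47, -158, -4, 60])
   [0.64, 0.2, 0.03] (np.float64(33.8), [33, 23, -38, 8, -2, -132])
38.4 33.5 0
tip lead 0.0133 body lead 0.0114 tip lowest -0.021 body lowest -0.0064
lead pts rel [[0.0133, -0.0172, -0.0134], [0.0133, 0.0216, 0.0026]]
   [0.42, 0.2, 0.03] (np.float64(10.4), [40, 9, -46, -50, 0, -85])
   [0.5, 0.2, 0.03] (np.float64(1.7), [38, 14, -42, -35, 0, -99])
   [0.64, 0.2, 0.03] (np.float64(0.0), [28, 23, -25, -34, -11, -91])
```

```bash
python3 - <<'E' 2>&1 | head -60
from chk import *
def leads(M,n):
    t=box(.0095,.021,.011)@M.T; b=box(.039,.0965,-.055)@M.T
    return (t@n).max()-(b@n).max(), t[:,2].min(), b[:,2].min()
for az in range(-70,75,10):
    for t in range(24,52,2):
        M,n=tiltM(az,t,0); d,tz,bz=leads(M,n)
        if d>.0025: break
    else: print(az,'none'); continue
    z=max(.02-tz,.012-bz)
    out=[]
    for x in(.47,.53,.60):
        e,q=best([x,.2,z],M); out.append((float(e),q[2],q[3],q[4],q[5]))
    print(az,t,'z',round(z,3),'edge z',round(z+ (M@[-.0095,0,.011])[2],3),out)
E
```

```text
-70 none
-60 none
-50 44 z 0.044 edge z 0.039 [(67.9, -44, 40, -52, -173), (58.2, -41, 45, -51, -173), (46.5, -37, 52, -50, -173)]
-40 36 z 0.042 edge z 0.037 [(70.2, -48, 40, -41, -173), (60.5, -45, 46, -40, -173), (49.2, -40, 51, -39, -173)]
-30 32 z 0.04 edge z 0.035 [(72.5, -51, 41, -34, -173), (63.1, -47, 46, -32, -173), (52.1, -43, 51, -31, -173)]
-20 28 z 0.038 edge z 0.032 [(49.1, -53, -174, 0, 89), (49.9, -47, -174, 0, 89), (46.8, -45, 51, -24, -173)]
-10 28 z 0.036 edge z 0.031 [(26.4, -52, -173, 0, 85), (26.3, -47, -174, 0, 86), (29.0, -40, -174, 0, 86)]
0 28 z 0.034 edge z 0.029 [(3.6, -51, -168, 0, 77), (2.5, -47, -174, 0, 83), (10.8, -40, -174, 0, 83)]
10 28 z 0.036 edge z 0.031 [(19.6, -51, -168, -2, 74), (21.5, -46, -174, -1, 80), (25.2, -40, -174, 0, 80)]
20 28 z 0.038 edge z 0.032 [(43.1, -51, -165, -3, 68), (45.3, -46, -174, 0, 77), (36.9, -43, 13, -2, -139)]
30 32 z 0.04 edge z 0.035 [(30.5, -43, -43, 0, -88), (23.8, -41, -27, 0, -103), (15.3, -38, -14, 0, -114)]
40 36 z 0.042 edge z 0.037 [(0.0, -42, -47, -3, -87), (0.0, -35, -47, -8, -81), (0.0, -27, -44, -12, -81)]
50 44 z 0.044 edge z 0.039 [(0.0, -35, -80, -29, -37), (0.0, -29, -76, -29, -42), (0.0, -22, -70, -29, -49)]
60 none
70 none
```

One tilt of about 42° toward azimuth 47° suits both pushes, with joint 5 well clear of its limit. I need roughly 8° more, mainly toward +y, so I'll make another outreach at azimuth ~70°.

```bash
python3 - <<'E'
from chk import *
for A in([.30,0,.42],[.33,.75,.60],[.36,.85,.62]): print(A,off(A),ik(np.array(A),M0)[0].round(0),ik(np.array(A),M0)[1])
u=np.array([np.cos(np.radians(70)),np.sin(np.radians(70)),.3]); print((M0.T@u*400).round())
for az,t in((45,40),(48,42)):
    for push,Ps in((78,([.52,0,.045],[.55,.12,.045])),(90,([.55,.12,.045],)),(0,([.45,.2,.045],[.5,.2,.045],[.62,.2,.045]))):
        M,n=tiltM(az,t,push); print(az,t,push); report(M,n)
        for P in Ps: print('  ',P,best(P,M))
E
```

```text
[0.3, 0, 0.42] [-262.  -10. -208.] [ 53. -50. -36.   8. -71. -99.] 0.7657933513252966
[0.33, 0.75, 0.6] [-829.  501.  -86.] [  90.   16.   22.   27.  -75. -138.] 2.0542286014032323e-09
[0.36, 0.85, 0.62] [-917.  551.  -56.] [  88.   31.   48.   25.  -84. -131.] 1.8209774188147125e-06
[-371.  170.   89.]
45 40 78
tip lead 0.0139 body lead 0.0032 tip lowest -0.0218 body lowest -0.0171
lead pts rel [[0.0233, 0.0093, 0.005], [-0.0141, 0.0172, -0.0125]]
   [0.52, 0, 0.045] (np.float64(0.0), [-12, 17, -28, -62, -38, 56])
   [0.55, 0.12, 0.045] (np.float64(0.0), [5, 16, -28, -64, -27, 44])
45 40 90
tip lead 0.0135 body lead 0.0097 tip lowest -0.0229 body lowest -0.0224
lead pts rel [[0.0209, 0.0135, 0.006], [-0.0153, 0.0135, -0.0154]]
   [0.55, 0.12, 0.045] (np.float64(0.0), [5, 16, -28, -64, -27, 57])
45 40 0
tip lead 0.0135 body lead 0.0097 tip lowest -0.0229 body lowest -0.0224
lead pts rel [[0.0135, -0.0153, -0.0154], [0.0135, 0.0209, 0.006]]
   [0.45, 0.2, 0.045] (np.float64(0.0), [19, 10, -38, -72, -18, -51])
   [0.5, 0.2, 0.045] (np.float64(0.0), [18, 13, -33, -68, -18, -54])
   [0.6
[... 222 characters left out ...]
 0, 0.045] (np.float64(0.0), [-15, 18, -27, -63, -42, 59])
   [0.55, 0.12, 0.045] (np.float64(0.0), [1, 18, -27, -68, -32, 50])
48 42 90
tip lead 0.0137 body lead 0.0065 tip lowest -0.0231 body lowest -0.0255
lead pts rel [[0.0205, 0.0137, 0.0067], [-0.0155, 0.0137, -0.015]]
   [0.55, 0.12, 0.045] (np.float64(0.0), [1, 18, -27, -68, -32, 63])
48 42 0
tip lead 0.0134 body lead 0.0102 tip lowest -0.0234 body lowest -0.0273
lead pts rel [[0.0134, -0.0143, -0.0163], [0.0134, 0.0206, 0.007]]
   [0.45, 0.2, 0.045] (np.float64(0.0), [12, 11, -37, -77, -24, -42])
   [0.5, 0.2, 0.045] (np.float64(0.0), [12, 14, -32, -74, -24, -46])
   [0.62, 0.2, 0.045] (np.float64(0.0), [13, 22, -20, -64, -25, -56])
```

Request:
jog_arm --motion '[{"offset":[-297,31,-182],"roll":0,"hand":0},{"offset":[-297,31,-182],"roll":0,"hand":0},{"offset":[-297,31,-182],"roll":0,"hand":0},{"offset":[-297,31,-182],"roll":0,"hand":0},{"offset":[-297,31,-182],"roll":0,"hand":0},{"offset":[-297,31,-182],"roll":0,"hand":0},{"offset":[-297,31,-182],"roll":0,"hand":0},{"offset":[-297,31,-182],"roll":0,"hand":0},{"offset":[-829,501,-86],"roll":0,"hand":0},{"offset":[-829,501,-86],"roll":0,"hand":0},{"offset":[-829,501,-86],"roll":0,"hand":0},{"offset":[-829,501,-86],"roll":0,"hand":0},{"offset":[-829,501,-86],"roll":0,"hand":0},{"offset":[-829,501,-86],"roll":0,"hand":0},{"offset":[-829,501,-86],"roll":0,"hand":0},{"offset":[-829,501,-86],"roll":0,"hand":0},{"offset":[-829,501,-86],"roll":0,"hand":0},{"offset":[-829,501,-86],"roll":0,"hand":0},{"offset":[-829,501,-86],"roll":0,"hand":0},{"offset":[-829,501,-86],"roll":0,"hand":0}]'

```text
clock: 12.37
tool_pos: [0.3276, 0.2798, 0.3922]
orientation: [-176.5, 33.8, -134.4]
force: [-0.5, -0.9, 0.8]
opening: 0.0004
```

Request:
jog_arm --motion '[{"offset":[-380,200,60],"roll":0,"hand":0},{"offset":[-380,200,60],"roll":0,"hand":0},{"offset":[-380,200,60],"roll":0,"hand":0},{"offset":[-380,200,60],"roll":0,"hand":0},{"offset":[-380,200,60],"roll":0,"hand":0},{"offset":[-380,200,60],"roll":0,"hand":0}]'

```text
clock: 12.87
tool_pos: [0.3923, 0.5043, 0.4788]
orientation: [-176.4, 33.8, -134.5]
force: [0.6, 0.6, 2.3]
opening: 0.0003
```

```bash
cat > st.py <<'E'
from pl import *
print(o['clock'].__round__(2),q0.round(1),P0.round(4),'tilt az',np.degrees(np.arctan2(M0[1,2],M0[0,2])).round(1),np.degrees(np.arccos(-M0[2,2])).round(1),np.array(o['force']).round(1))
E
python3 st.py
```

```text
12.87 [  80.8   -6.1  -18.6   27.4  -54.1 -138.1] [0.3923 0.5043 0.4788] tilt az 39.1 34.0 [0.6 0.6 2.3]
```

Request:
jog_arm --motion '[{"offset":[-228,375,8],"roll":0,"hand":0},{"offset":[-228,375,8],"roll":0,"hand":0},{"offset":[-228,375,8],"roll":0,"hand":0},{"offset":[-228,375,8],"roll":0,"hand":0},{"offset":[-228,375,8],"roll":0,"hand":0},{"offset":[-228,375,8],"roll":0,"hand":0},{"offset":[-228,375,8],"roll":0,"hand":0},{"offset":[-228,375,8],"roll":0,"hand":0},{"offset":[-228,375,8],"roll":0,"hand":0},{"offset":[-228,375,8],"roll":0,"hand":0},{"offset":[-228,375,8],"roll":0,"hand":0}]'

```text
clock: 13.78
tool_pos: [0.268, 0.9149, 0.5759]
orientation: [-176.4, 33.7, -134.5]
force: [1.1, 2.4, 0.0]
opening: 0.0008
```

Request:
jog_arm --motion '[{"offset":[-316,232,100],"roll":0,"hand":0}]'

```text
clock: 13.87
tool_pos: [0.2706, 0.9359, 0.5839]
orientation: [-176.4, 33.8, -134.5]
force: [-0.3, 2.0, 1.0]
opening: 0.0005
```

Request:
jog_arm --motion '[{"offset":[-316,232,100],"roll":0,"hand":0}]'

```text
clock: 13.95
tool_pos: [0.2759, 0.9561, 0.5875]
orientation: [-176.7, 34.4, -134.6]
force: [0.2, 2.8, 2.9]
opening: 0.0009
```

Request:
jog_arm --motion '[{"offset":[-316,232,100],"roll":0,"hand":0}]'

```text
clock: 14.03
tool_pos: [0.2811, 0.9766, 0.5778]
orientation: [-176.7, 35.5, -134.3]
force: [-6.3, -36.3, 4.3]
opening: 0.0003
```

```bash
python3 st.py
```

```text
14.03 [  93.6   47.6   71.8   27.9  -91.  -132.6] [0.2811 0.9766 0.5778] tilt az 40.0 35.6 [ -6.3 -36.3   4.3]
```

Contact at y≈0.98, so I'll back away at once.

Request:
jog_arm --motion '[{"offset":[24,-29,-14],"roll":0,"hand":0},{"offset":[47,-58,-28],"roll":0,"hand":0},{"offset":[71,-87,-42],"roll":0,"hand":0}]'

```text
clock: 14.28
tool_pos: [0.2812, 0.9124, 0.5648]
orientation: [-176.2, 35.0, -134.0]
force: [-0.4, 0.4, 5.3]
opening: 0.0005
```

```bash
python3 st.py; python3 - <<'E'
from h import *
s=snap('scene','scene2')['img']; cv2.imwrite('pics/scene2b.png',cv2.resize(s[:,:,::-1],(560,420)))
E
```

```text
14.28 [  93.7   32.6   41.    28.6  -77.8 -139.9] [0.2812 0.9124 0.5648] tilt az 39.4 35.2 [-0.4  0.4  5.3]
```

View pics/scene2b.png

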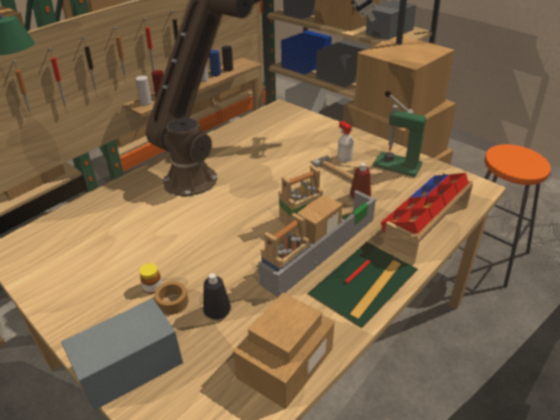

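Request:
jog_arm --motion '[{"offset":[-75,-275,68],"roll":0,"hand":0},{"offset":[-75,-275,68],"roll":0,"hand":0},{"offset":[-75,-275,68],"roll":0,"hand":0},{"offset":[-75,-275,68],"roll":0,"hand":0},{"offset":[-75,-275,68],"roll":0,"hand":0},{"offset":[-75,-275,68],"roll":0,"hand":0},{"offset":[-75,-275,68],"roll":0,"hand":0},{"offset":[-75,-275,68],"roll":0,"hand":0}]'

```text
clock: 15.0
tool_pos: [0.5518, 0.7738, 0.5833]
orientation: [-176.9, 35.8, -134.8]
force: [-0.7, 0.0, -0.5]
opening: 0.0002
```

Request:
jog_arm --motion '[{"offset":[-380,72,130],"roll":0,"hand":0}]'

```text
clock: 15.08
tool_pos: [0.5636, 0.7966, 0.5872]
orientation: [-176.6, 35.1, -134.5]
force: [0.0, 3.6, -0.8]
opening: 0.0002
```

Request:
jog_arm --motion '[{"offset":[-380,72,130],"roll":0,"hand":0}]'

```text
clock: 15.17
tool_pos: [0.5766, 0.8206, 0.5995]
orientation: [-176.8, 35.6, -134.5]
force: [0.6, 2.8, 2.7]
opening: 0.0006
```

Request:
jog_arm --motion '[{"offset":[-380,72,130],"roll":0,"hand":0}]'

```text
clock: 15.25
tool_pos: [0.5891, 0.8403, 0.6057]
orientation: [-176.9, 36.5, -134.5]
force: [1.4, 1.6, 2.3]
opening: 0.0003
```

```bash
python3 st.py
```

```text
15.25 [  71.8   42.4   68.5   18.2  -84.1 -114. ] [0.5891 0.8403 0.6057] tilt az 40.2 36.6 [1.4 1.6 2.3]
```

Request:
jog_arm --motion '[{"offset":[-380,72,-150],"roll":0,"hand":0}]'

```text
clock: 15.33
tool_pos: [0.5902, 0.849, 0.6062]
orientation: [-176.4, 37.0, -134.1]
force: [-13.5, -18.6, -6.9]
opening: 0.0005
```

Request:
jog_arm --motion '[{"offset":[-380,72,-150],"roll":0,"hand":0}]'

```text
clock: 15.42
tool_pos: [0.5867, 0.853, 0.6204]
orientation: [-176.5, 38.6, -133.9]
force: [0.3, 2.2, -3.2]
opening: 0.0005
```

Request:
jog_arm --motion '[{"offset":[-380,72,-150],"roll":0,"hand":0}]'

```text
clock: 15.5
tool_pos: [0.5832, 0.853, 0.6483]
orientation: [-176.9, 41.1, -134.0]
force: [-0.9, 0.2, 1.4]
opening: 0.0007
```

```bash
python3 st.py; python3 - <<'E'
from chk import *
az=np.degrees(np.arctan2(M0[1,2],M0[0,2]));t=np.degrees(np.arccos(-M0[2,2]))
for push,Ps in((78,([.52,0,.045],[.55,.12,.045])),(90,([.55,.12,.045],)),(0,([.45,.2,.045],[.5,.2,.045],[.62,.2,.045]))):
        M,n=tiltM(az,t,push); print(push); report(M,n)
        for P in Ps: print('  ',P,best(P,M))
E
```

```text
15.5 [  72.9   42.7   71.7   20.4  -82.8 -114. ] [0.5832 0.853  0.6483] tilt az 41.2 41.2 [-0.9  0.2  1.4]
78
tip lead 0.0139 body lead 0.0041 tip lowest -0.0225 body lowest -0.0217
lead pts rel [[0.023, 0.0093, 0.0059], [-0.0133, 0.017, -0.0136]]
   [0.52, 0, 0.045] (np.float64(0.0), [-13, 16, -30, -65, -36, 61])
   [0.55, 0.12, 0.045] (np.float64(0.0), [5, 16, -29, -69, -25, 51])
90
tip lead 0.0133 body lead 0.0112 tip lowest -0.0233 body lowest -0.0259
lead pts rel [[0.0207, 0.0133, 0.0067], [-0.0144, 0.0133, -0.0164]]
   [0.55, 0.12, 0.045] (np.float64(0.0), [5, 16, -29, -69, -25, 63])
0
tip lead 0.0137 body lead 0.0066 tip lowest -0.0229 body lowest -0.0237
lead pts rel [[0.0137, -0.0158, -0.0147], [0.0137, 0.0206, 0.0063]]
   [0.45, 0.2, 0.045] (np.float64(0.0), [17, 10, -39, -78, -16, -42])
   [0.5, 0.2, 0.045] (np.float64(0.0), [17, 13, -34, -74, -17, -47])
   [0.62, 0.2, 0.045] (np.float64(0.0), [17, 20, -23, -63, -18, -59])
```

Tilt is now 41°/41°, which is good for both pushes. Next I'll move to the crate's right side.

```bash
python3 - <<'E'
from chk import *
cr=[.541,.116,-.2626]
r,M,n=rollfor(np.radians(78)); print('roll',r)
c,s=np.cos(cr[2]),np.sin(cr[2]); C=np.array([cr[0]+c*.008+s*.07,cr[1]+s*.008-c*.07])
t=M@[-.0095,0,.011]; P=np.r_[C-t[:2]-n[:2]*.045,.040]; print('contact',C,'tip rel',t,'start',P)
q=q0
for A,MM in(([.5,.35,.5],M0),([.48,-.05,.40],M),([P[0],P[1],.16],M),(P,M),(P+n*.045,M),(P+n*.13,M)):
    q,e=ik(np.array(A),MM,q); print(np.round(A,3),off(A),q.round(0),e.round(1))
E
```

```text
roll -0.7215926535898447
contact [0.53055429 0.04632298] tip rel [ 0.00483411  0.01315883 -0.00383753] start [ 0.51636415 -0.01085249  0.04      ]
[0.5  0.35 0.5 ] [ 414. -298. -148.] [  60.  -14.  -22.   18.  -44. -114.] 0.0
[ 0.48 -0.05  0.4 ] [ 706. -568. -257.] [ -9. -13. -13. -34. -65.  13.] 0.0
[ 0.516 -0.011  0.16 ] [ 824. -555.  -41.] [ -8.   3. -28. -50. -41.  37.] 0.0
[ 0.516 -0.011  0.04 ] [ 903. -550.   49.] [-15.  17. -30. -66. -37.  64.] 0.0
[0.526 0.033 0.04 ] [ 874. -525.   73.] [ -9.  17. -30. -68. -33.  61.] 0.0
[0.543 0.116 0.04 ] [ 820. -478.  118.] [  3.  16. -30. -70. -25.  54.] 0.0
```

Request:
jog_arm --motion '[{"offset":[414,-298,-148],"roll":0,"hand":0},{"offset":[414,-298,-148],"roll":0,"hand":0},{"offset":[414,-298,-148],"roll":0,"hand":0},{"offset":[414,-298,-148],"roll":0,"hand":0},{"offset":[414,-298,-148],"roll":0,"hand":0},{"offset":[414,-298,-148],"roll":0,"hand":0},{"offset":[414,-298,-148],"roll":0,"hand":0},{"offset":[414,-298,-148],"roll":0,"hand":0},{"offset":[414,-298,-148],"roll":0,"hand":0},{"offset":[414,-298,-148],"roll":0,"hand":0},{"offset":[414,-298,-148],"roll":0,"hand":0},{"offset":[414,-298,-148],"roll":0,"hand":0},{"offset":[414,-298,-148],"roll":0,"hand":0},{"offset":[414,-298,-148],"roll":0,"hand":0}]'

```text
clock: 16.67
tool_pos: [0.4991, 0.347, 0.5083]
orientation: [-177.0, 41.8, -134.0]
force: [0.6, -0.7, 0.3]
opening: 0.0005
```

```bash
python3 st.py; python3 - <<'E'
from chk import *
r,M,n=rollfor(np.radians(78)); print('roll',r)
for A in([.48,-.05,.40],[.516,-.011,.16],[.516,-.011,.04]): print(off(A))
E
```

```text
16.67 [  60.2  -14.5  -21.8   18.   -43.8 -114.1] [0.4991 0.347  0.5083] tilt az 41.5 41.9 [ 0.6 -0.7  0.3]
roll -0.7265926535898446
[ 295. -268. -105.]
[ 415. -256.  109.]
[ 495. -251.  199.]
```

Request:
jog_arm --motion '[{"offset":[295,-268,-105],"roll":-0.73,"hand":0},{"offset":[295,-268,-105],"roll":-0.73,"hand":0},{"offset":[295,-268,-105],"roll":-0.73,"hand":0},{"offset":[295,-268,-105],"roll":-0.73,"hand":0},{"offset":[295,-268,-105],"roll":-0.73,"hand":0},{"offset":[295,-268,-105],"roll":-0.73,"hand":0},{"offset":[295,-268,-105],"roll":-0.73,"hand":0},{"offset":[295,-268,-105],"roll":-0.73,"hand":0},{"offset":[295,-268,-105],"roll":-0.73,"hand":0},{"offset":[295,-268,-105],"roll":-0.73,"hand":0},{"offset":[295,-268,-105],"roll":-0.73,"hand":0},{"offset":[295,-268,-105],"roll":-0.73,"hand":0},{"offset":[295,-268,-105],"roll":-0.73,"hand":0},{"offset":[295,-268,-105],"roll":-0.73,"hand":0},{"offset":[295,-268,-105],"roll":-0.73,"hand":0},{"offset":[295,-268,-105],"roll":-0.73,"hand":0}]'

```text
clock: 18.0
tool_pos: [0.48, -0.0497, 0.402]
orientation: [-147.6, 27.2, -85.3]
force: [-1.2, 0.6, 1.0]
opening: 0.0003
```

```bash
python3 st.py; python3 - <<'E'
from chk import *
M,n=M0,np.array([np.cos(np.radians(78)),np.sin(np.radians(78)),0])
report(M,n); print('y.n',M[:,1]@n)
q=q0
for A in([.50,-.03,.16],[.513,-.02,.04],[.526,.033,.04]): q,e=ik(np.array(A),M0,q);print(off(A),q.round(0),e)
print('n 100mm',(M0.T@n*100).round(1))
E
```

```text
18.0 [ -8.8 -13.4 -13.4 -33.7 -64.5  13.3] [ 0.48   -0.0497  0.402 ] tilt az 40.6 41.3 [-1.2  0.6  1. ]
tip lead 0.014 body lead 0.0053 tip lowest -0.0226 body lowest -0.0224
lead pts rel [[0.0229, 0.0095, 0.0061], [-0.0133, 0.0168, -0.0139]]
y.n -0.008969370964575365
[ 95. 101. 200.] [-11.   2. -29. -50. -43.  41.] 2.8799857883061005e-09
[142. 149. 301.] [-16.  17. -30. -66. -37.  65.] 6.06427303504707e-06
[ 96. 147. 331.] [ -9.  16. -30. -68. -33.  62.] 5.8710138198911446e-08
n 100mm [-85.2  -0.9  52.4]
```

Request:
jog_arm --motion '[{"offset":[95,101,200],"roll":0,"hand":0},{"offset":[95,101,200],"roll":0,"hand":0},{"offset":[95,101,200],"roll":0,"hand":0},{"offset":[95,101,200],"roll":0,"hand":0},{"offset":[95,101,200],"roll":0,"hand":0},{"offset":[95,101,200],"roll":0,"hand":0},{"offset":[110,117,233],"roll":0,"hand":0},{"offset":[126,133,267],"roll":0,"hand":0},{"offset":[142,149,301],"roll":0,"hand":0},{"offset":[142,149,301],"roll":0,"hand":0},{"offset":[142,149,301],"roll":0,"hand":0}]'

```text
clock: 18.92
tool_pos: [0.5091, -0.0181, 0.0336]
orientation: [-148.6, 27.5, -85.5]
force: [0.8, -0.9, 1.0]
opening: 0.0005
```

```bash
python3 st.py; python3 - <<'E'
from ov import *
snap('side','side3'); snap('scene','scene3')
cr=[.541,.116,-.2626]; rk=[.7028,.0282,-.0077]
cv2.imwrite('pics/ov3.png',np.hstack([draw('side3',(180,150),(160,150),2.7,cr,rk),draw('scene3',(225,135),(130,150),2.7,cr,rk)]))
E
```

```text
18.92 [-16.   17.7 -30.  -65.6 -37.3  65.4] [ 0.5091 -0.0181  0.0336] tilt az 41.6 40.8 [ 0.8 -0.9  1. ]
```

View pics/ov3.png

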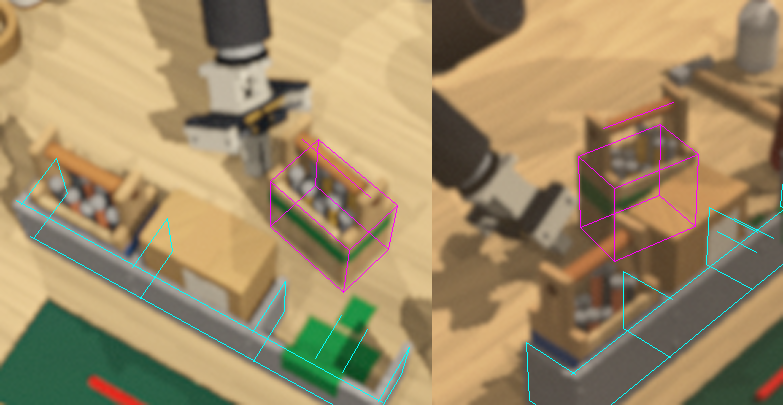

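Both views show the fingers just right of the crate, low and leaning away from it, with the body clear. I'll build a numeric tracker on the green band so I don't need more viewed pictures.

```bash
cat > trk.py <<'E'
from ov import *
from scipy.optimize import minimize
Z=[None,None]
def gmask(f):
    h=cv2.cvtColor(cv2.imread('pics/%s.png'%f),cv2.COLOR_BGR2HSV); return ((h[:,:,0]>48)&(h[:,:,0]<90)&(h[:,:,1]>110)).astype(np.float32),h
def band(f,p,z0,z1,faces):
    k=4; m=np.zeros((420*k,560*k),np.float32)
    for A,B in faces:
        P=[(*A,z0),(*B,z0),(*B,z1),(*A,z1)]; q=(w2pix(f,pose(p,P))*k+k/2).astype(np.int32); cv2.fillPoly(m,[q],1)
    return cv2.resize(m,(560,420),interpolation=cv2.INTER_AREA)
FS=[((45,-70),(45,70)),((45,70),(-45,70))]; FC=[((45,70),(45,-70)),((45,-70),(-45,-70))]
E
python3 - <<'E'
from trk import *
m,h=gmask('side0')
print((m[205:275,270:335]).sum())
n,l,s,c=cv2.connectedComponentsWithStats(m[185:320,250:345].astype(np.uint8)); print(s[1:],c[1:]+[250,185])
for i in range(1,n): print(h[185:320,250:345][l==i].mean(0))
m,h=gmask('scene0'); n,l,s,c=cv2.connectedComponentsWithStats(m[185:260,270:380].astype(np.uint8)); print(s[1:],c[1:]+[270,185])
for i in range(1,n): print(h[185:260,270:380][l==i].mean(0))
E
```

```text
304.0
[[ 30  37  44  25 117]
 [ 56  75  13  14 110]
 [ 34  83  37  28 577]
 [  0 107  26  28 467]] [[299.45299145 235.47008547]
 [311.66363636 266.35454545]
 [301.04679376 281.58232236]
 [259.10706638 307.10492505]]
[ 58.44444444 138.01709402  89.82051282]
[ 65.52727273 178.4        133.30909091]
[ 68.62045061 192.90121317 121.34142114]
[ 75.1862955  147.38972163  55.73875803]
[[ 84  19  13  18 132]] [[360.24242424 211.77272727]]
[ 58.06060606 125.1969697   96.46969697]
```

```bash
cat >> trk.py <<'E'
def bmask(f):
    h=cv2.cvtColor(cv2.imread('pics/%s.png'%f),cv2.COLOR_BGR2HSV); return ((h[:,:,0]>38)&(h[:,:,0]<64)&(h[:,:,1]>85)&(h[:,:,1]<170)).astype(np.float32)
def track(f,x0,zb,views=('side',),win=12):
    D=[]
    for v in views:
        F=FS if v=='side' else FC; m=bmask(v+f)
        reg=cv2.dilate(band(v+f,x0,zb[0],zb[1],F),np.ones((2*win+1,)*2)); D.append((v,F,cv2.GaussianBlur(m*(reg>0),(0,0),1)))
    def cost(x):
        z=x[3:] if len(x)>3 else zb
        return sum(((cv2.GaussianBlur(band(v+f,[x[0],x[1],x[2]],z[0],z[1],F),(0,0),1)-m)**2).sum()/max(m.sum(),1) for v,F,m in D)
    return cost
def run(f,x0,zb,free=False,views=('side',),win=12):
    c=track(f,x0,zb,views,win); best=None
    for dy in(0,.12,-.12):
        x=list(x0[:2])+[x0[2]+dy]+(list(zb) if free else []); n=len(x)
        S=np.array([x]+[[x[j]+(i==j)*(.012,.012,.1,8,8)[j] for j in range(n)] for i in range(n)])
        s=minimize(c,x,method='Nelder-Mead',options=dict(initial_simplex=S,xatol=1e-4,fatol=1e-4,maxiter=500))
        if best is None or s.fun<best.fun: best=s
    return best.x.round(4),round(best.fun,3)
E
python3 - <<'E'
from trk import *
print(bmask('side0')[205:275,270:335].sum(),bmask('scene0')[185:260,270:330].sum())
for v in(('side',),('side','scene')): print(run('0',[.541,.116,-.26],[78,92],True,v))
for v in(('side',),('side','scene')): print(run('3',[.541,.116,-.26],[78,92],True,v))
E
```

```text
211.0 73.0
(array([ 0.5384,  0.112 , -0.267 , 77.7137, 97.0203]), np.float64(0.059))
(array([ 0.5354,  0.114 , -0.2625, 93.4489, 85.9099]), np.float64(0.515))
(array([ 0.539 ,  0.1129, -0.2631, 79.6016, 99.6728]), np.float64(0.055))
(array([ 0.5337,  0.1133, -0.2164, 91.743 , 86.6392]), np.float64(0.522))
```

The side-view tracker gives the crate at (0.5385, 0.1125, -0.265), steady across two frames. Now the first stage of the side push.

```bash
python3 - <<'E'
from chk import *
for A in([.5185,.017,.036],[.5231,.030,.036],[.5325,.074,.036]): print(off(A))
E
```

```text
[-30.   1.  21.]
[-41.  -1.  29.]
[-80.  -1.  53.]
```

Request:
jog_arm --motion '[{"offset":[-15,0,10],"roll":0,"hand":0},{"offset":[-30,1,21],"roll":0,"hand":0},{"offset":[-36,0,25],"roll":0,"hand":0},{"offset":[-41,-1,29],"roll":0,"hand":0},{"offset":[-46,-1,32],"roll":0,"hand":0},{"offset":[-51,-1,35],"roll":0,"hand":0},{"offset":[-56,-1,38],"roll":0,"hand":0},{"offset":[-61,-1,41],"roll":0,"hand":0},{"offset":[-66,-1,44],"roll":0,"hand":0},{"offset":[-71,-1,47],"roll":0,"hand":0},{"offset":[-76,-1,50],"roll":0,"hand":0},{"offset":[-80,-1,53],"roll":0,"hand":0},{"offset":[-80,-1,53],"roll":0,"hand":0}]'

```text
clock: 20.1
tool_pos: [0.5358, 0.0696, 0.0373]
orientation: [-147.4, 26.8, -85.3]
force: [-0.5, -16.9, 9.4]
opening: 0.0002
```

```bash
cat > where.py <<'E'
import sys
from trk import *
f=sys.argv[1]; x0=list(map(float,sys.argv[2:5])); snap('side','side'+f)
x,c=run(f,x0,[78.5,98.3],win=20); print('crate',x,c)
bm=np.array([.7042,.2041]); a=-.0077; d=x[:2]-bm; print('in bay mm',((np.cos(a)*d[0]+np.sin(a)*d[1])*1e3).round(1),((-np.sin(a)*d[0]+np.cos(a)*d[1])*1e3).round(1),'yaw',(x[2]-a).round(3))
E
python3 st.py; python3 where.py 4 .545 .145 -.15
```

```text
20.1 [ -3.4  16.5 -30.5 -70.3 -28.8  60. ] [0.5358 0.0696 0.0373] tilt az 40.0 41.2 [ -0.5 -16.9   9.4]
crate [ 0.5471  0.1531 -0.1964] 0.175
in bay mm -156.7 -52.2 yaw -0.189
```

```bash
python3 - <<'E'
from chk import *
r,M,n=rollfor(np.radians(86)); print('roll',r); report(M,n)
cr=[.5471,.1531,-.1964]; c,s=np.cos(cr[2]),np.sin(cr[2]); C=np.array([cr[0]+c*.015+s*.07,cr[1]+s*.015-c*.07])
t=M@[-.0095,0,.011]; P=np.r_[C-t[:2],.037]; print(P)
q,e=ik(P+n*.05,M); print(q.round(0),e)
for k in(-.015,0,.03,.05): print(k,off(P+n*k))
E
```

```text
roll -0.12659265358985738
tip lead 0.0135 body lead 0.0095 tip lowest -0.0232 body lowest -0.0252
lead pts rel [[0.0216, 0.012, 0.0066], [-0.0139, 0.0145, -0.0158]]
[0.54432106 0.06827061 0.037     ]
[  4.  17. -30. -71. -24.  62.] 1.4578939401175246e-06
-0.015 [15. -9. -3.]
0 [ 2. -7.  4.]
0.03 [-25.  -4.  18.]
0.05 [-42.  -2.  27.]
```

Request:
jog_arm --motion '[{"offset":[13,0,-9],"roll":0,"hand":0},{"offset":[19,-9,-5],"roll":-0.06,"hand":0},{"offset":[15,-9,-3],"roll":-0.13,"hand":0},{"offset":[8,-8,0],"roll":-0.13,"hand":0},{"offset":[2,-7,4],"roll":-0.13,"hand":0},{"offset":[-3,-6,6],"roll":-0.13,"hand":0},{"offset":[-7,-6,8],"roll":-0.13,"hand":0},{"offset":[-12,-5,11],"roll":-0.13,"hand":0},{"offset":[-16,-5,13],"roll":-0.13,"hand":0},{"offset":[-21,-4,16],"roll":-0.13,"hand":0},{"offset":[-25,-4,18],"roll":-0.13,"hand":0},{"offset":[-29,-4,20],"roll":-0.13,"hand":0},{"offset":[-29,-4,20],"roll":-0.13,"hand":0}]'

```text
clock: 21.23
tool_pos: [0.5455, 0.1052, 0.0352]
orientation: [-144.9, 23.0, -78.7]
force: [3.5, -12.9, 2.9]
opening: 0.0001
```

```bash
python3 st.py; python3 where.py 5 .55 .18 -.1
```

```text
21.23 [  1.7  17.  -29.9 -71.2 -25.7  64. ] [0.5455 0.1052 0.0352] tilt az 40.3 41.1 [  3.5 -12.9   2.9]
crate [ 0.5466  0.1901 -0.1171] 0.234
in bay mm -157.5 -15.2 yaw -0.109
```

```bash
python3 - <<'E'
from chk import *
n=np.array([np.cos(np.radians(87)),np.sin(np.radians(87)),0]); M=M0; report(M,n)
cr=[.5466,.1901,-.1171]; c,s=np.cos(cr[2]),np.sin(cr[2]); C=np.array([cr[0]+c*.036+s*.07,cr[1]+s*.036-c*.07])
t=M@[-.0095,0,.011]; P=np.r_[C-t[:2],.037]; print(P)
for k in(-.02,-.01,0,.01,.02): print(k,off(P+n*k))
E
```

```text
tip lead 0.0138 body lead 0.0114 tip lowest -0.0231 body lowest -0.0249
lead pts rel [[0.0216, 0.012, 0.0065], [-0.014, 0.0145, -0.0157]]
[0.5703767  0.10311157 0.037     ]
-0.02 [ 24. -22.   1.]
-0.01 [ 15. -22.   6.]
0 [  6. -22.  10.]
0.01 [ -3. -22.  15.]
0.02 [-12. -22.  19.]
```

Request:
jog_arm --motion '[{"offset":[16,-2,-8],"roll":0,"hand":0},{"offset":[24,-22,1],"roll":0,"hand":0},{"offset":[15,-22,6],"roll":0,"hand":0},{"offset":[6,-22,10],"roll":0,"hand":0},{"offset":[1,-22,12],"roll":0,"hand":0},{"offset":[-3,-22,15],"roll":0,"hand":0},{"offset":[-7,-22,17],"roll":0,"hand":0},{"offset":[-11,-22,19],"roll":0,"hand":0},{"offset":[-11,-22,19],"roll":0,"hand":0}]'

```text
clock: 22.03
tool_pos: [0.5708, 0.1231, 0.036]
orientation: [-145.0, 23.0, -78.7]
force: [5.3, -9.7, 0.6]
opening: 0.0006
```

```bash
python3 st.py; python3 where.py 6 .55 .2 -.03
```

```text
22.03 [  5.   18.2 -27.5 -69.6 -24.1  59.6] [0.5708 0.1231 0.036 ] tilt az 40.5 41.1 [ 5.3 -9.7  0.6]
crate [ 0.5424  0.2077 -0.0281] 0.276
in bay mm -161.8 2.4 yaw -0.02
```

Now it is 2 mm off laterally and 0.02 rad off in yaw. I'll go round to the front for the straight push.

```bash
python3 - <<'E'
from chk import *
r,M,n=rollfor(0.0); print('roll',r); L=report(M,n)
q=q0
for A,MM in(([.555,.06,.05],M0),([.53,.04,.28],M0),([.43,.19,.30],M),([.435,.205,.15],M),([.44,.205,.042],M),([.483,.205,.042],M),([.60,.205,.042],M)):
    q,e=ik(np.array(A),MM,q); print(A,off(A),q.round(0),round(e,1))
E
```

```text
roll 1.783407346410102
tip lead 0.0138 body lead 0.0064 tip lowest -0.0228 body lowest -0.0231
lead pts rel [[0.0137, -0.0159, -0.0145], [0.0138, 0.0206, 0.0062]]
[0.555, 0.06, 0.05] [ 49.   2. -45.] [ -3.  16. -28. -66. -30.  61.] 0.0
[0.53, 0.04, 0.28] [ -28.  -99. -240.] [  8.  -8. -25. -33. -41.  15.] 0.0
[0.43, 0.19, 0.3] [-189.  -16. -241.] [  53.  -26.  -55.   23.  -22. -169.] 0.0
[0.435, 0.205, 0.15] [-143.   60. -119.] [  45.   -7.  -51.  -23.   -3. -119.] 23.9
[0.44, 0.205, 0.042] [-100.  112.  -35.] [ 17.   9. -39. -81. -15. -40.] 0.0
[0.483, 0.205, 0.042] [-92.  76. -13.] [ 18.  12. -35. -76. -15. -45.] 0.0
[0.6, 0.205, 0.042] [-71. -23.  45.] [ 18.  19. -25. -65. -16. -57.] 0.0
```

```bash
python3 - <<'E'
from chk import *
q=q0
def W(A,f):
    global q
    M=M0@R.from_euler('z',f).as_matrix(); q,e=ik(np.array(A),M,q); b=np.r_[box(.039,.0965,-.055),box(.0095,.021,.011)]@M.T+A
    print(A,f,off(A),q.round(0),round(e,1),'max x,y',b[:,0].max().round(3),b[:,1].max().round(3),'min z',b[:,2].min().round(3))
for A,f in(([.56,.07,.045],0),([.50,.04,.055],.3),([.44,.03,.06],.9),([.40,.05,.06],1.4),([.41,.12,.06],1.78),([.43,.205,.045],1.78),([.483,.205,.042],1.78)): W(A,f)
E
```

```text
[0.56, 0.07, 0.045] 0 [ 42.   1. -35.] [ -2.  17. -28. -67. -29.  62.] 0.0 max x,y 0.621 0.087 min z 0.02
[0.5, 0.04, 0.055] 0.3 [ 55.  45. -85.] [ -7.  13. -33. -66. -32.  49.] 0.0 max x,y 0.559 0.081 min z 0.034
[0.44, 0.03, 0.06] 0.9 [  51.   93. -123.] [-11.   8. -38. -67. -34.  18.] 0.0 max x,y 0.499 0.098 min z 0.045
[0.4, 0.05, 0.06] 1.4 [  26.  128. -135.] [ -9.   5. -43. -68. -33. -10.] 0.0 max x,y 0.435 0.117 min z 0.04
[0.41, 0.12, 0.06] 1.78 [ -36.  123. -100.] [  6.   4. -43. -72. -23. -41.] 0.0 max x,y 0.424 0.19 min z 0.037
[0.43, 0.205, 0.045] 1.78 [-103.  119.  -42.] [ 18.   8. -40. -80. -15. -42.] 0.0 max x,y 0.444 0.275 min z 0.022
[0.483, 0.205, 0.042] 1.78 [-92.  76. -13.] [ 18.  12. -35. -76. -15. -45.] 0.0 max x,y 0.497 0.275 min z 0.019
```

Request:
jog_arm --motion '[{"offset":[21,0,-18],"roll":0,"hand":0},{"offset":[42,1,-35],"roll":0,"hand":0},{"offset":[46,16,-52],"roll":0.1,"hand":0},{"offset":[50,30,-68],"roll":0.2,"hand":0},{"offset":[55,45,-85],"roll":0.3,"hand":0},{"offset":[54,55,-93],"roll":0.42,"hand":0},{"offset":[53,65,-100],"roll":0.54,"hand":0},{"offset":[52,74,-108],"roll":0.66,"hand":0},{"offset":[52,84,-116],"roll":0.78,"hand":0},{"offset":[51,93,-123],"roll":0.9,"hand":0},{"offset":[44,102,-126],"roll":1.02,"hand":0},{"offset":[38,111,-129],"roll":1.14,"hand":0},{"offset":[32,120,-132],"roll":1.27,"hand":0},{"offset":[26,128,-135],"roll":1.4,"hand":0},{"offset":[10,127,-126],"roll":1.5,"hand":0},{"offset":[-5,126,-118],"roll":1.6,"hand":0},{"offset":[-20,124,-109],"roll":1.7,"hand":0},{"offset":[-36,123,-100],"roll":1.78,"hand":0},{"offset":[-36,123,-100],"roll":1.78,"hand":0},{"offset":[-36,123,-100],"roll":1.78,"hand":0}]'

```text
clock: 23.75
tool_pos: [0.4072, 0.1227, 0.0602]
orientation: [146.7, 25.6, 164.6]
force: [0.4, -0.4, 0.0]
opening: 0.0005
```

```bash
python3 st.py; python3 where.py 7 .5424 .2077 -.03; python3 - <<'E'
from chk import *
n=np.array([1.,0,0]); report(M0,n); print('y.n',M0[:,1]@n)
q=q0
for A in([.43,.202,.045],[.47,.202,.042],[.483,.202,.042],[.55,.202,.042],[.64,.202,.042]): q,e=ik(np.array(A),M0,q); print(A,off(A),q.round(0),round(e,2))
E
```

```text
23.75 [  6.1   3.4 -43.3 -71.7 -23.5 -40.7] [0.4072 0.1227 0.0602] tilt az 41.3 41.1 [ 0.4 -0.4  0. ]
crate [ 0.5425  0.2092 -0.0233] 0.264
in bay mm -161.7 3.9 yaw -0.016
tip lead 0.0138 body lead 0.0073 tip lowest -0.0228 body lowest -0.0231
lead pts rel [[0.0138, -0.0158, -0.0146], [0.0136, 0.0207, 0.0062]]
y.n -0.00588449323061678
[0.43, 0.202, 0.045] [ 6. 62. 57.] [ 18.   8. -40. -79. -16. -42.] 0.0
[0.47, 0.202, 0.042] [-28.  60.  79.] [ 17.  11. -37. -77. -16. -43.] 0.0
[0.483, 0.202, 0.042] [-39.  60.  86.] [ 17.  12. -35. -76. -16. -45.] 0.0
[0.55, 0.202, 0.042] [-97.  60. 119.] [ 17.  16. -29. -69. -17. -52.] 0.0
[0.64, 0.202, 0.042] [-175.   59.  163.] [ 17.  22. -21. -61. -18. -60.] 0.0
```

Request:
jog_arm --motion '[{"offset":[4,31,28],"roll":0,"hand":0},{"offset":[6,62,57],"roll":0,"hand":0},{"offset":[6,62,57],"roll":0,"hand":0},{"offset":[-11,61,68],"roll":0,"hand":0},{"offset":[-28,60,79],"roll":0,"hand":0},{"offset":[-34,60,83],"roll":0,"hand":0},{"offset":[-39,60,86],"roll":0,"hand":0},{"offset":[-44,60,89],"roll":0,"hand":0},{"offset":[-49,60,92],"roll":0,"hand":0},{"offset":[-54,60,95],"roll":0,"hand":0},{"offset":[-59,60,98],"roll":0,"hand":0},{"offset":[-64,60,100],"roll":0,"hand":0},{"offset":[-69,60,103],"roll":0,"hand":0},{"offset":[-74,60,106],"roll":0,"hand":0},{"offset":[-74,60,106],"roll":0,"hand":0}]'

```text
clock: 25.05
tool_pos: [0.5193, 0.2009, 0.0389]
orientation: [146.8, 25.0, 164.6]
force: [-11.3, 2.1, 0.8]
opening: 0.0006
```

```bash
python3 st.py; python3 where.py 8 .582 .2077 -.02
```

```text
25.05 [ 16.7  14.9 -32.  -72.4 -16.8 -48.3] [0.5193 0.2009 0.0389] tilt az 41.7 40.7 [-11.3   2.1   0.8]
crate [0.5752 0.2105 0.0227] 0.272
in bay mm -129.0 5.4 yaw 0.03
```

Request:
jog_arm --motion '[{"offset":[10,0,-5],"roll":0,"hand":0},{"offset":[3,11,1],"roll":0,"hand":0},{"offset":[-1,11,4],"roll":0,"hand":0},{"offset":[-6,11,7],"roll":0,"hand":0},{"offset":[-11,11,9],"roll":0,"hand":0},{"offset":[-16,11,12],"roll":0,"hand":0},{"offset":[-21,11,15],"roll":0,"hand":0},{"offset":[-26,11,17],"roll":0,"hand":0},{"offset":[-31,11,20],"roll":0,"hand":0},{"offset":[-36,11,23],"roll":0,"hand":0},{"offset":[-36,11,23],"roll":0,"hand":0}]'

```text
clock: 26.02
tool_pos: [0.5621, 0.2118, 0.0423]
orientation: [146.8, 25.0, 164.6]
force: [-10.5, 2.6, 1.6]
opening: 0.0004
```

```bash
python3 st.py; python3 where.py 9 .612 .21 0; python3 -c "
from trk import *
x=[.7042,.2041,-.0077]
i=draw('side9',(250,185),(110,120),5,[.612,.21,0],[.7028,.0282,-.0077]); cv2.imwrite('pics/v9.png',i)"
```

```text
26.02 [ 19.1  17.2 -28.  -66.8 -15.9 -56. ] [0.5621 0.2118 0.0423] tilt az 41.7 40.7 [-10.5   2.6   1.6]
crate [ 0.6186  0.2131 -0.0179] 0.159
in bay mm -85.7 8.3 yaw -0.01
```

View pics/v9.png

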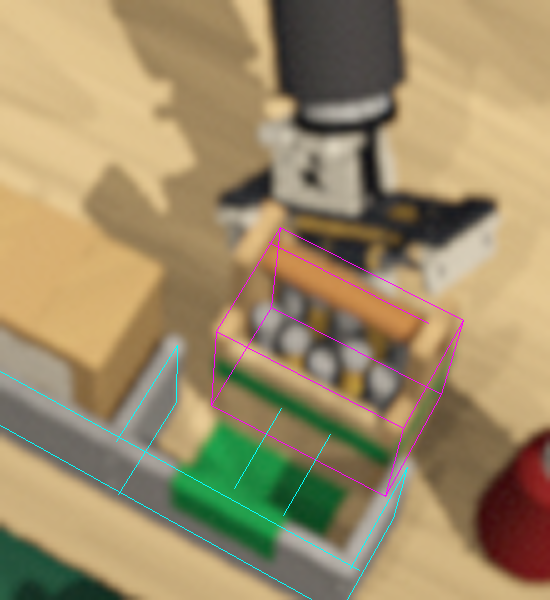

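The crate is about 8 mm left in the bay mouth and nearly square; the picture shows its left rear corner close to the left divider. I'll push forward and rightward, with the contact left of centre so friction carries it right without turning it.

```bash
python3 - <<'E'
from chk import *
B=np.array([.5621,.2118,.042])
for d in((-.008,0),(-.008,.013),(0,.013),(.003,.013),(.027,.004),(.035,.002)): print(d,off(B+[d[0],d[1],0]))
print(ik(B+[.1,0,0],M0))
E
```

```text
(-0.008, 0) [ 7. -0. -4.]
(-0.008, 0.013) [10. 11.  2.]
(0, 0.013) [ 3. 11.  6.]
(0.003, 0.013) [ 1. 11.  7.]
(0.027, 0.004) [-22.   3.  15.]
(0.035, 0.002) [-30.   2.  18.]
(array([ 18.38505174,  23.39150513, -18.44321658, -57.38471799,
       -17.84623038, -65.36700947]), np.float64(1.1970032757377206e-07))
```

Request:
jog_arm --motion '[{"offset":[7,0,-4],"roll":0,"hand":0},{"offset":[10,11,2],"roll":0,"hand":0},{"offset":[3,11,6],"roll":0,"hand":0},{"offset":[1,11,7],"roll":0,"hand":0},{"offset":[-4,9,9],"roll":0,"hand":0},{"offset":[-9,8,10],"roll":0,"hand":0},{"offset":[-14,6,12],"roll":0,"hand":0},{"offset":[-18,4,13],"roll":0,"hand":0},{"offset":[-22,3,15],"roll":0,"hand":0},{"offset":[-22,3,15],"roll":0,"hand":0}]'

```text
clock: 26.9
tool_pos: [0.5888, 0.2173, 0.0432]
orientation: [146.6, 25.0, 164.6]
force: [-16.4, 8.2, 7.3]
opening: 0.0005
```

```bash
python3 st.py; python3 where.py 10 .648 .21 -.02
```

```text
26.9 [ 19.5  18.8 -25.4 -64.3 -16.1 -58.9] [0.5888 0.2173 0.0432] tilt az 41.9 40.8 [-16.4   8.2   7.3]
crate [ 0.6447  0.2056 -0.0038] 0.136
in bay mm -59.5 1.0 yaw 0.004
```

Lateral error is now 1 mm and yaw 0.004 rad, with the crate inside the mouth. Next, a straight push with the contact at centre.

```bash
python3 - <<'E'
from chk import *
B=np.array([.5888,.204,.042])
for d in(-.008,0,.01,.02,.03,.04,.05,.06): print(d,off(B+[d,-.0077*d,0]))
E
```

```text
-0.008 [  4. -12.  -9.]
0 [ -3. -12.  -5.]
0.01 [-11. -12.  -0.]
0.02 [-20. -12.   5.]
0.03 [-29. -12.  10.]
0.04 [-38. -13.  14.]
0.05 [-46. -13.  19.]
0.06 [-55. -13.  24.]
```

Request:
jog_arm --motion '[{"offset":[8,0,-4],"roll":0,"hand":0},{"offset":[4,-12,-9],"roll":0,"hand":0},{"offset":[-3,-12,-5],"roll":0,"hand":0},{"offset":[-7,-12,-3],"roll":0,"hand":0},{"offset":[-11,-12,0],"roll":0,"hand":0},{"offset":[-16,-12,3],"roll":0,"hand":0},{"offset":[-20,-12,5],"roll":0,"hand":0},{"offset":[-25,-12,7],"roll":0,"hand":0},{"offset":[-29,-12,10],"roll":0,"hand":0},{"offset":[-34,-12,12],"roll":0,"hand":0},{"offset":[-38,-13,14],"roll":0,"hand":0},{"offset":[-38,-13,14],"roll":0,"hand":0}]'

```text
clock: 27.95
tool_pos: [0.6294, 0.2015, 0.042]
orientation: [146.7, 25.1, 164.6]
force: [-14.1, 2.1, 5.7]
opening: 0.0004
```

```bash
python3 st.py; python3 where.py 11 .685 .206 0; python3 - <<'E'
from chk import *
for x in(0,.005,.01,.015,.02,.025,.03): print(x,off(P0+[x,0,0]+[0,0,.042-P0[2]]))
print('y+10',off(P0+[0,.01,0]))
E
```

```text
27.95 [ 17.1  21.3 -21.7 -61.4 -18.1 -60.2] [0.6294 0.2015 0.042 ] tilt az 41.7 40.8 [-14.1   2.1   5.7]
crate [ 0.6834  0.2081 -0.0088] 0.224
in bay mm -20.8 3.8 yaw -0.001
0 [-0.  0. -0.]
0.005 [-4.  0.  2.]
0.01 [-9. -0.  5.]
0.015 [-13.  -0.   7.]
0.02 [-17.  -0.  10.]
0.025 [-22.  -0.  12.]
0.03 [-26.  -0.  15.]
y+10 [2. 9. 4.]
```

Request:
jog_arm --motion '[{"offset":[-3,0,2],"roll":0,"hand":0},{"offset":[-6,0,3],"roll":0,"hand":0},{"offset":[-9,0,5],"roll":0,"hand":0},{"offset":[-11,0,6],"roll":0,"hand":0}]'

```text
clock: 28.33
tool_pos: [0.6408, 0.2014, 0.0419]
orientation: [146.7, 25.0, 164.6]
force: [-19.9, -0.6, 9.8]
opening: 0.0003
```

Request:
jog_arm --motion '[{"offset":[-2,0,1],"roll":0,"hand":0},{"offset":[-3,0,2],"roll":0,"hand":0}]'

```text
clock: 28.5
tool_pos: [0.6414, 0.2015, 0.0416]
orientation: [146.7, 24.8, 164.7]
force: [-46.8, -11.0, 38.1]
opening: 0.0004
```

Request:
jog_arm --motion '[{"offset":[-2,0,1],"roll":0,"hand":0}]'

```text
clock: 28.58
tool_pos: [0.6416, 0.2016, 0.0416]
orientation: [146.7, 24.7, 164.8]
force: [-57.2, -12.3, 45.3]
opening: 0.0002
```

```bash
python3 st.py; python3 where.py 12 .70 .206 0
```

```text
28.58 [ 17.   22.2 -20.3 -59.7 -18.8 -61.9] [0.6416 0.2016 0.0416] tilt az 42.3 40.6 [-57.2 -12.3  45.3]
crate [ 0.6932  0.2063 -0.0029] 0.69
in bay mm -11.0 2.1 yaw 0.005
```

Firm stop at TCP x = 0.6416. I'll back off, then press lightly right and left of centre to confirm it's square.

Request:
jog_arm --motion '[{"offset":[9,0,-5],"roll":0,"hand":0},{"offset":[12,0,-7],"roll":0,"hand":0},{"offset":[6,-27,-19],"roll":0,"hand":0},{"offset":[6,-27,-19],"roll":0,"hand":0},{"offset":[6,-27,-19],"roll":0,"hand":0}]'

```text
clock: 29.05
tool_pos: [0.6385, 0.1685, 0.0422]
orientation: [146.7, 25.5, 164.2]
force: [0.3, 0.3, -0.2]
opening: 0.0003
```

```bash
python3 st.py; python3 - <<'E'
from chk import *
for A in([.636,.172,.042],[.640,.172,.042],[.642,.172,.042],[.644,.172,.042],[.625,.172,.042],[.625,.228,.042],[.640,.228,.042]): print(A,off(A))
E
```

```text
29.05 [ 12.6  21.6 -21.  -62.3 -20.5 -56.2] [0.6385 0.1685 0.0422] tilt az 40.9 41.0 [ 0.3  0.3 -0.2]
[0.636, 0.172, 0.042] [3. 3. 0.]
[0.64, 0.172, 0.042] [-0.  3.  2.]
[0.642, 0.172, 0.042] [-2.  3.  3.]
[0.644, 0.172, 0.042] [-4.  3.  4.]
[0.625, 0.172, 0.042] [13.  3. -5.]
[0.625, 0.228, 0.042] [26. 52. 19.]
[0.64, 0.228, 0.042] [13. 52. 26.]
```

Request:
jog_arm --motion '[{"offset":[-2,0,1],"roll":0,"hand":0},{"offset":[-2,0,1],"roll":0,"hand":0}]'

```text
clock: 29.22
tool_pos: [0.6403, 0.1704, 0.042]
orientation: [146.7, 25.5, 164.4]
force: [-0.3, -0.7, -0.5]
opening: 0.0005
```

Request:
jog_arm --motion '[{"offset":[-1,0,1],"roll":0,"hand":0},{"offset":[-2,0,1],"roll":0,"hand":0}]'

```text
clock: 29.38
tool_pos: [0.641, 0.171, 0.0415]
orientation: [146.7, 25.4, 164.5]
force: [-6.5, -1.1, 2.7]
opening: 0.0002
```

Request:
jog_arm --motion '[{"offset":[-1,0,1],"roll":0,"hand":0},{"offset":[-1,0,1],"roll":0,"hand":0}]'

```text
clock: 29.55
tool_pos: [0.6412, 0.1712, 0.041]
orientation: [146.8, 25.3, 164.5]
force: [-9.4, -3.0, 7.2]
opening: 0.0004
```

Request:
jog_arm --motion '[{"offset":[-1,0,0],"roll":0,"hand":0},{"offset":[-1,0,0],"roll":0,"hand":0}]'

```text
clock: 29.72
tool_pos: [0.6412, 0.1712, 0.041]
orientation: [146.8, 25.2, 164.5]
force: [-11.4, -2.3, 6.9]
opening: 0.0005
```

Request:
jog_arm --motion '[{"offset":[-1,0,0],"roll":0,"hand":0},{"offset":[-1,0,0],"roll":0,"hand":0}]'

```text
clock: 29.88
tool_pos: [0.6412, 0.1712, 0.041]
orientation: [146.8, 25.1, 164.6]
force: [-13.2, -2.7, 6.4]
opening: -0.0
```

Request:
jog_arm --motion '[{"offset":[11,0,-6],"roll":0,"hand":0},{"offset":[13,0,-7],"roll":0,"hand":0},{"offset":[20,26,6],"roll":0,"hand":0},{"offset":[27,52,18],"roll":0,"hand":0},{"offset":[27,52,18],"roll":0,"hand":0},{"offset":[27,52,18],"roll":0,"hand":0}]'

```text
clock: 30.38
tool_pos: [0.6301, 0.2319, 0.0435]
orientation: [146.7, 25.5, 164.5]
force: [0.0, -0.5, 1.2]
opening: 0.0005
```

```bash
python3 st.py; python3 - <<'E'
from chk import *
for A in([.638,.228,.042],[.640,.228,.042],[.644,.228,.042]): print(A,off(A))
E
```

```text
30.38 [ 21.3  21.5 -21.7 -60.2 -15.  -64.4] [0.6301 0.2319 0.0435] tilt az 41.3 41.0 [ 0.  -0.5  1.2]
[0.638, 0.228, 0.042] [-7. -4.  3.]
[0.64, 0.228, 0.042] [-9. -4.  4.]
[0.644, 0.228, 0.042] [-12.  -4.   6.]
```

Request:
jog_arm --motion '[{"offset":[-5,0,3],"roll":0,"hand":0},{"offset":[-8,0,5],"roll":0,"hand":0},{"offset":[-8,0,5],"roll":0,"hand":0}]'

```text
clock: 30.63
tool_pos: [0.6402, 0.2293, 0.0427]
orientation: [146.7, 25.4, 164.4]
force: [-1.8, 1.5, 1.9]
opening: 0.0003
```

Request:
jog_arm --motion '[{"offset":[-2,0,1],"roll":0,"hand":0},{"offset":[-2,0,1],"roll":0,"hand":0}]'

```text
clock: 30.8
tool_pos: [0.6407, 0.2293, 0.0423]
orientation: [146.7, 25.3, 164.4]
force: [-7.7, 0.2, 4.9]
opening: 0.0006
```

Request:
jog_arm --motion '[{"offset":[-2,0,1],"roll":0,"hand":0},{"offset":[-2,0,1],"roll":0,"hand":0}]'

```text
clock: 30.97
tool_pos: [0.6409, 0.2293, 0.0422]
orientation: [146.7, 25.2, 164.5]
force: [-17.6, -1.7, 11.5]
opening: 0.0005
```

Left, centre and right all stop at x≈0.641, so the crate is square and against the back board. I'll retreat along the tool axis and check.

Request:
jog_arm --motion '[{"offset":[13,0,-7],"roll":0,"hand":0},{"offset":[40,0,-22],"roll":0,"hand":0},{"offset":[60,0,-45],"roll":0,"hand":0},{"offset":[60,0,-85],"roll":0,"hand":0},{"offset":[60,0,-125],"roll":0,"hand":0},{"offset":[60,0,-165],"roll":0,"hand":0},{"offset":[60,0,-205],"roll":0,"hand":0},{"offset":[60,0,-245],"roll":0,"hand":0},{"offset":[60,0,-245],"roll":0,"hand":0}]'

```text
clock: 31.72
tool_pos: [0.4705, 0.1373, 0.2036]
orientation: [146.7, 25.6, 164.3]
force: [0.1, 0.3, 0.0]
opening: 0.0003
```

```bash
python3 st.py; python3 - <<'E'
from ov import *
snap('side','side20'); snap('scene','scene20')
cr=[.7004,.2061,-.0077]; rk=[.7028,.0282,-.0077]
cv2.imwrite('pics/fin.png',np.hstack([draw('side20',(170,170),(200,190),2.1,cr,[9,9,0]),draw('scene20',(230,120),(180,190),2.1,[9,9,0],[9,9,0])]))
for n,b in(('side',[(150,0,0,0)]),):
    d=np.abs(cv2.imread('pics/side20.png').astype(int)-cv2.imread('pics/side0.png')).sum(2)>90
    k,l,s,c=cv2.connectedComponentsWithStats(d.astype(np.uint8)); print([(r.tolist()) for r in s[1:] if r[4]>25])
E
```

```text
31.72 [  36.   -12.5  -47.9  -13.8  -14.  -121.8] [0.4705 0.1373 0.2036] tilt az 41.0 41.1 [0.1 0.3 0. ]
[[138, 0, 10, 10, 45], [163, 0, 7, 15, 51], [212, 0, 6, 8, 36], [230, 0, 29, 12, 176], [244, 0, 38, 9, 162], [286, 0, 75, 41, 1785], [378, 0, 29, 54, 886], [185, 2, 66, 38, 1049], [141, 13, 24, 10, 66], [295, 21, 18, 12, 115], [174, 22, 7, 9, 31], [335, 36, 16, 13, 96], [118, 40, 151, 77, 4594], [319, 40, 18, 7, 38], [352, 43, 47, 26, 526], [247, 44, 41, 48, 919], [306, 47, 55, 60, 1466], [289, 60, 31, 45, 581], [357, 63, 8, 18, 77], [333, 72, 61, 65, 1007], [363, 84, 6, 13, 33], [232, 101, 117, 102, 3766], [304, 102, 24, 7, 79], [313, 108, 14, 6, 39], [281, 119, 18, 12, 112], [347, 134, 13, 7, 48], [257, 190, 69, 66, 2139], [274, 244, 12, 28, 171], [286, 255, 43, 37, 848]]
```

View pics/fin.png

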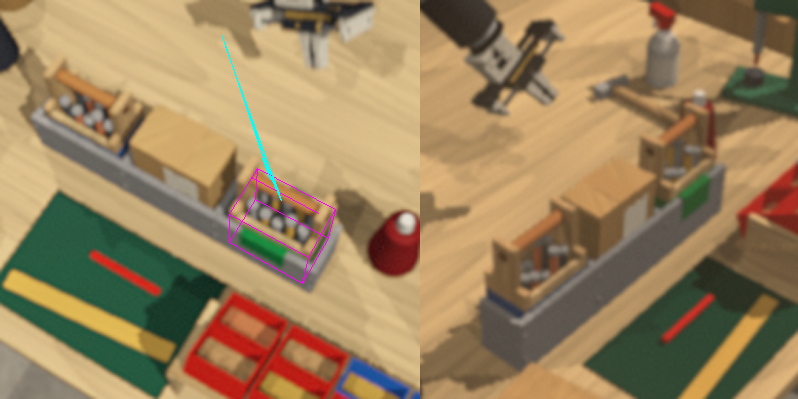

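The picture shows the crate upright and home in the green bay, behind the clip, with tote, carton, cones and the rest unmoved. Image differences appear only at the crate, the bay and the arm.

```bash
python3 -c "
from plant import order; print(order.close_job())"
```

```text
the job is handed in; nothing more can be done
None
```

The green-band crate is home in the green-taped left bay and I handed the job in at about 32 s of the 72 s limit. `order.close_job()` gives no verdict, so I don't know how it was judged.

- **Method:** A vertical tool can't push this low without the gripper body touching the crate. I leaned it about 41° by commanding poses past the arm's reach. I then pushed with closed fingertips at roughly 25–50 mm height, first left and square from its right side, then straight in from the front.
- **Fit:** Pressing the front left of centre, at centre and right of centre all stopped at TCP x ≈ 0.641, so the crate is square and against the back board. That stop was about 4 mm short of my camera estimate of the bay, which I put down to error in my rack fit.
- **Last picture:** It showed the crate upright in the bay and the gripper clear. Image changes were only at the crate, the bay and the arm.
- **Tracking:** My image tracker became unreliable once the crate was deep in the bay, so I relied on the contact stops there.

**Unplanned contacts:** While building up the lean, the arm touched background things near the left edge of the bench:
- About 43 N at the wrist near the green press.
- About 37 N near y = 0.98, probably the shelving.
- A brief 24 N a little later.

I backed off the first two at once; the third passed during the next moves. Nothing in the pictures looked displaced, but I couldn't tell whether the gripper body exceeded the 40 N limit. Joint 3 also read 71.8° against its 71.71° limit during the second contact.

The first press at the back board reached about 57 N forward and 45 N vertical (74 N at the wrist), under the 120 N limit.

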